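# Snap the green stone onto the ornament's stud

## Robot

A 6-joint arm with a two-finger parallel gripper is mounted at the origin on the work surface. World frame = base frame: x ahead of the robot, y to its left, z up, the work surface at z = 0. Lengths are in mm, angles in rad, forces in N, time in s.
With the tool pointing down it reaches from about 300 to 775 mm from the base axis. Payload 14.6 kg.
Tool frame: the origin (TCP) lies midway between the tips of the shut fingers; the grasp point (between the pads) lies manip.grip_depth behind it (manip.grip_depth is the distance from the TCP to the grasp point, in mm); x points along the fingers, z is the direction in which the jaws open and shut, and the axes are right-handed (so a half turn about x gives the same grasp; the last joint's range is limited). The gripper opens to 85 mm and grips with 20 to 120 N. Pads are 22 mm wide; open, the fingers measure 114 mm over their backs; the gripper's body (76 mm by 85 mm) begins 54 mm behind the grasp point. The pads swing forward as they close: fully open they stand 13 mm farther back than shut.
Start: joints at [-1.36, 0.3, 1.521, -0, 1.321, -0.067], TCP at [150.826, -528.906, 231.281] pointing down, gripper open.
Joint ranges: [-3.03, 3.03], [-0.79, 2.21], [0.23, 2.52], [-1.04, 4.18], [0, 3.07], [-2.55, 2.55]. Speed limits (rad/s): [2.22, 2.22, 2.57, 3.14, 3.14, 3.14].

## Interface

Orientations are given as [roll, pitch, yaw] about the fixed x, y, z axes, in that order (R = Rz(yaw) Ry(pitch) Rx(roll)).
In Python, from cell import read_state, cams, manip gives the robot as it stands.
- The arm moves only by the tool send_rows, never from a script. Its argument "increments" is a list of rows, each a list of 7 numbers: the shift along the tool's x, y, z in m, then the turn, a rotation vector about the tool's x, y, z in degrees, then the gripper's target within -1 to 1 (fully open at 1, half-way at 0, shut at -1). A call has 1 to 12 rows; each row shifts and turns the pose as measured when the row begins, along the tool's axes as they then stand; what a row does not reach is not made up. A row lasts 1/10 s, in which the tool goes at most 50 mm and 8.59 degrees, less where a joint would pass 70% of its speed; a pose out of reach is approached as far as the arm can. A call is refused whole if a number of a shift passes 0.05 or a number of a turn 8.59, either way. A call with a gripper value outside its range is refused whole. The fingers move at their own pace and stop on an object; the grip force is fixed at half the most. Time passes only in rows, so rows that do not move let the fingers close. It gives the time, the measured TCP pose, the force and the opening at its end, in the units of the state.
- read_state(): the state, without advancing time (a new reading comes with each control period).
- cams.snapshot(name): name is "scene" or "top" or "wrist"; returns the picture (420x560x3 uint8, red, green, blue); there is no depth.
- cams.camera_model(name): a dict with "fx", "fy", "cx", "cy" (pixels), "k1" (the pictures are not rectified: a ray, as slopes to the right and down, at radius r is drawn at 1 + k1 r^2 times it, then the intrinsics apply), "R" (3x3) and "t" (3): a world point X has camera coordinates R X + t. Camera axes: x right, y down, z forward; pixel columns grow to the right and rows downward; lengths in mm; the calibration is good to about 2 mm. A picture is of the moment at which its call begins: read the wrist's pose just before it. camera_model takes no time and is no camera call; for the wrist camera it gives the pose at the moment of the call.
- manip.job_done(): hands the job in, once; it reports no verdict.
The state is a dict: "t": time; "q": joint angles; "dq": joint speeds; "effort": joint torques, N m; "position": TCP position; "orientation": TCP orientation; "force": force on the tool from outside, world axes, zero at the start; "wrist_torque": the same for the moment, N m; "width": finger opening in mm.
Only numpy, scipy, OpenCV 4.12 (cv2) and the standard library are available. Lean on these libraries where they do the work, as an engineer would, in place of code of your own. Each camera call takes 0.05 s, during which the arm holds its last target.

## Task

Prise the wooden stone box open: push the blue-handled opener's thin blade into the slot under the lid's edge opposite the brass hinges (the side towards the robot) and lever the lid up and over until it stands open by itself, then lay the opener down on the bench. Take the green stone in its gold snap cap out of the box and press it onto the stud in the middle of the gold ornament until it clicks fully home; keep pressing after the click and finish while your fingers still hold it pushed firmly down, with the sprung ornament sunk by about 5 mm. Leave the box open and do not disturb the jar, the ring gauge or the loupe.

Things in the scene. Friction and masses are not known exactly. Their poses are not given: they have to be found in the camera images.
- opener: Opener lying flat on the bench: flat-sided blue handle 100 long, 16 wide, 22 high, with a thin steel blade 70 long, 14 wide, 2 thick, sticking out level at 12 above the handle's underside; 60 g. Origin: centre of the handle's underside; x runs along the handle to the blade, z up (handle x -50..50, blade x 50..120).
- blade_tip (a point): End of the opener's blade, mid-thickness: 120 along x and 12 up from the opener's origin.
- stone_box: Dark wooden box fixed to the bench, 140 x 140, walls 46 high and 6 thick, inner floor 10 above the bench, with a lighter wooden lid. Origin: centre of the underside; x points from the front wall (slot) to the hinge, z up.
- box_slot (a point): Centre of the slot, on the outer face of the box's front wall, 42 above the bench. The slot is 70 wide (along the box's y), 8 high (38 to 46 above the bench; its upper side is the lid) and goes straight through the 6 thick wall. Its x axis points into the box.
- lid_hinge (a point): Middle of the lid's hinge line, on the far rim of the box, 46 above the bench; the hinge runs along the box's y.
- box_lid (a joint): Lid angle in rad: 0 shut, grows as it opens, 1.57 upright, stop at 2.1 (leaning back beyond the box). The lid is a plain flat board 140 x 140 x 8, 120 g, without handle. Its hinge is slightly stiff: it falls shut when let go below about 1.1 and stays open above that.
- stone_cap: The snap cap: round gold cup, mouth down, 30 in diameter and 20.5 high, with an eight-sided green stone on top (27 high in all), 45 g; starts on the box's floor near its middle. Inside the mouth is a rounded lip of 14 bore, 3 high. Origin: centre of the underside (mouth); z up. Grip it by its round side.
- seat (a point): Centre of the raised collar of 27 diameter on the gold ornament, on which the cap's underside rests when home; 52 above the bench unpushed; sinks with the ornament. From it rises the stud, 12.5 high, 11.6 thick, tapered tip, with four spring balls. The cap's underside meets the balls about 8 above the seat; it needs 8 to 12 N to pass them, then drops home with a click and a fall of force.
- cushion (a joint): How far the spring under the ornament is pressed down, in m: 0 at rest, stop at 0.012; about 1 N to start it and then 2 N per mm.
- jar: Bystander: amber jar with a black cap, 44 in diameter, 55 high. Origin: centre of the underside.
- ring_gauge: Bystander: aluminium ring gauge, round foot 48 in diameter with a tapering post, 75 high. Origin: centre of the underside.
- loupe: Bystander: black loupe, 46 in diameter, 28 high. Origin: centre of the underside.
- holder: Wooden base of the ornament, 120 x 120 x 26, fixed to the bench; on a spring above it sits the gold ornament, a disc of 92 diameter whose top lies 8 below the seat collar. Origin: centre of the underside, straight below the seat.
Not all that is in view belongs to the job. Of the things that look like the opener, take the one that is farthest to the robot's right at the start. What is shaped like the stone_box but orange is not meant.

How it is judged:
By the outcome, as a careful person would: the job done as asked, in the order asked, and still so for the second after the job is handed in, while the arm keeps its last pose, push and grip.
It also fails if it takes over 59 s, if anything falls off the work surface, if the arm or the gripper's body presses on something with over 40 N, if the wrist force passes 120 N, or if a joint passes its speed limit or range.

## Working session

There is one attempt and no reset: what is moved stays moved. The work goes in short steps, Python scripts to look and compute and a tool call to move; the robot and the scene stay as the last step left them, time stands still between calls to the robot, and variables do not carry over. Pictures are saved under pics/ and viewed, and the job is handed in when it is done.

Besides the shell and the picture viewer there is one more tool, called after ">>>" by a JSON object that holds its "method" and its "body", one argument or row to a line. send_rows: Moves the arm, as the interface text tells. Its arguments: {"type":"object","properties":{"increments":{"type":"array","items":{"type":"array","items":{"type":"number"}}}},"required":["increments"]}

```bash
ls; mkdir -p pics
python3 - <<'E'
from cell import read_state,cams,manip
import cv2
s=read_state();print(s, manip.grip_depth, dir(manip))
for n in ["scene","top","wrist"]:
    m=cams.camera_model(n);print(n,m)
    cv2.imwrite(f"pics/a_{n}.png",cams.snapshot(n)[:,:,::-1])
E
```

```text
pics
{'t': 0.0, 'q': array([-1.35961188e+00,  3.00478616e-01,  1.52161749e+00,  1.82512219e-05,
        1.32070724e+00, -6.66105630e-02]), 'dq': array([-5.10559040e-05, -5.76303187e-04, -3.02691967e-04, -2.31049251e-04,
        2.46347945e-04, -1.13681473e-03]), 'effort': array([-2.29753685e-03, -5.43499589e+01, -3.61793661e+01, -1.37795814e-04,
        4.04597435e-03, -2.50676749e-05]), 'position': array([ 150.77316029, -528.67148877,  230.70179286]), 'orientation': array([3.06038162, 1.5695855 , 1.76737577]), 'force': array([-0.27702707, -0.15228449,  0.07063504]), 'wrist_torque': array([-0.05208073, -0.0056195 ,  0.06499733]), 'width': 84.98869259848637} 18.700000000000003 ['PlanningError', '__class__', '__delattr__', '__dict__', '__dir__', '__doc__', '__eq__', '__format__', '__ge__', '__getattribute__', '__getstate__', '__gt__', '__hash__', '__init__', '__init_subclass__', '__le__', '__lt__', '__module__', '__ne__', '__new__', '__reduce__', '__reduce_ex__', '__repr__', '__setattr__', '__sizeof__', '__str__', '__subclasshook__', '__weakref__', 'grip_depth', 'job_done']
scene {'fx'
[... 371 characters left out ...]
 411.1323261535026, 'cx': 290.24911704660155, 'cy': 209.53204467620438, 'k1': -0.11515507870868737, 'R': array([[ 0.02170133, -0.99974647, -0.00600321],
       [-0.99761084, -0.02126027, -0.06573144],
       [ 0.06558714,  0.00741533, -0.99781929]]), 't': array([-5.64757452e-01,  4.87647750e+02,  1.04225578e+03])}
wrist {'fx': 336.27232668442963, 'fy': 336.27232668442963, 'cx': 276.27595082540523, 'cy': 210.21972664726104, 'k1': -0.04552490646003411, 'R': array([[ 2.74092868e-01, -9.61703184e-01,  2.91827311e-04],
       [-9.08344173e-01, -2.58785440e-01,  3.28543695e-01],
       [-3.15885997e-01, -9.03165633e-02, -9.44488727e-01]]), 't': array([-549.34862447,  -44.10493406,  379.61932793])}
```

View pics/a_top.png

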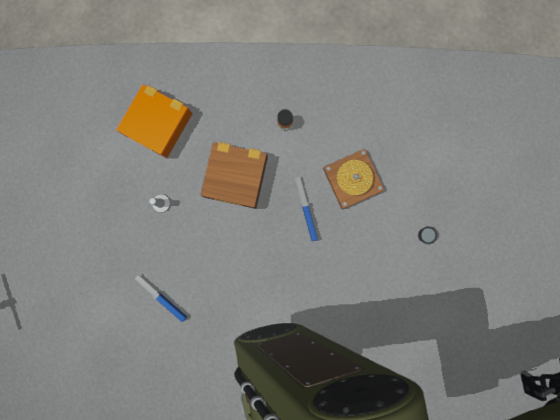

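View pics/a_scene.png

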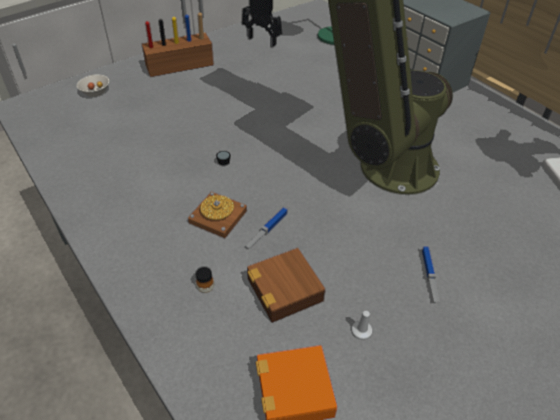

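View pics/a_wrist.png

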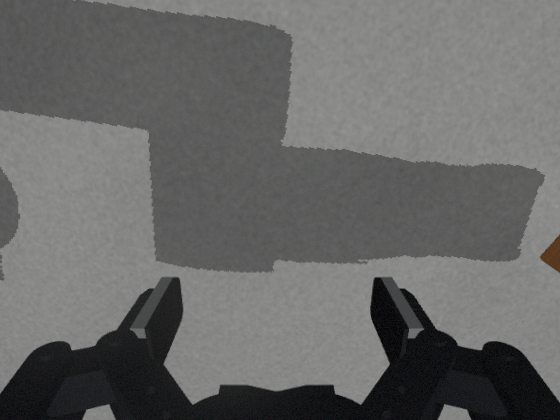

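The top view shows the right-hand opener (target) at about (308,210), with its blade end near (298,178). The wooden box is at (235,175) with its hinges on the far side, and the ornament is at (355,178). The jar is at (285,119), the loupe at (428,235) and the ring gauge at (160,204).

```bash
cat > h.py <<'E'
import numpy as np, cv2
from cell import read_state,cams,manip
from scipy.spatial.transform import Rotation as Ro
def K(m): return np.array([[m['fx'],0,m['cx']],[0,m['fy'],m['cy']],[0,0,1.]])
def ray(m,uv):
    uv=np.asarray(uv,float).reshape(-1,1,2)
    # invert x_d = x(1+k1 r^2)
    n=cv2.undistortPoints(uv,K(m),np.array([m['k1'],0,0,0,0.]))[:,0]
    d=np.c_[n,np.ones(len(n))]@m['R']; c=-m['R'].T@m['t']
    return c,d
def toz(m,uv,z):
    c,d=ray(m,uv); s=(z-c[2])/d[:,2]
    return c+d*s[:,None]
def proj(m,X):
    X=np.asarray(X,float).reshape(-1,3)
    p=X@m['R'].T+m['t']; x=p[:,:2]/p[:,2:]; r2=(x**2).sum(1,keepdims=True)
    x=x*(1+m['k1']*r2); return x*[m['fx'],m['fy']]+[m['cx'],m['cy']]
def blobs(mask,amin=15):
    cs,_=cv2.findContours(mask.astype(np.uint8),cv2.RETR_EXTERNAL,cv2.CHAIN_APPROX_NONE)
    return sorted([c for c in cs if cv2.contourArea(c)>=amin],key=lambda c:-cv2.contourArea(c))
def tool():
    s=read_state(); o=s['orientation']
    return s['position'],Ro.from_euler('xyz',o).as_matrix(),s
E
python3 - <<'E'
from h import *
np.set_printoptions(precision=1,suppress=True)
for n in ["top","scene"]:
    im=cv2.imread(f"pics/a_{n}.png"); m=cams.camera_model(n)
    hsv=cv2.cvtColor(im,cv2.COLOR_BGR2HSV); H,S,V=cv2.split(hsv)
    def rep(name,mask,z,k=3,amin=30):
        for c in blobs(mask,amin)[:k]:
            M=cv2.moments(c);ctr=[M['m10']/M['m00'],M['m01']/M['m00']]
            r=cv2.minAreaRect(c); b=cv2.boxPoints(r)
            print(n,name,cv2.contourArea(c),np.array(ctr),toz(m,[ctr],z)[0,:2],toz(m,b,z)[:,:2].tolist() and np.round(toz(m,b,z)[:,:2],1).tolist())
    rep('blue',(H>105)&(H<125)&(S>120),22 if n=='top' else 15)
    rep('gold',(H>18)&(H<30)&(S>120)&(V>90),50,5)
    rep('wood',(H<18)&(S>70)&(V>40)&~((H>8)&(S>230)),54,4)
    rep('white',(S<25)&(V>165),13,6,20)
E
```

```text
top blue 205.0 [171.  307.7] [228.2 310.3] [[249.9, 351.4], [263.5, 339.7], [206.8, 270.2], [193.3, 281.7]]
top blue 164.0 [309.6 223. ] [453.7 -40.4] [[494.2, -20.7], [498.4, -34.7], [413.0, -60.2], [408.8, -46.2]]
top gold 966.0 [354.5 177.1] [ 570.3 -149.8] [[612.7, -102.8], [615.0, -193.9], [526.2, -194.4], [524.1, -103.9]]
top gold 681.5 [140.9 108.3] [740.7 403.7] [[684.8, 462.6], [810.5, 400.4], [777.5, 340.8], [653.2, 403.0]]
top gold 86.0 [133.1 134.4] [671.2 420. ] [[676.8, 448.5], [693.1, 440.5], [667.7, 392.2], [651.6, 400.3]]
top gold 83.0 [175.9 104.3] [751.5 311. ] [[746.8, 328.9], [768.3, 319.6], [754.4, 291.3], [733.0, 300.6]]
top gold 79.0 [222.8 146.9] [640.7 184.1] [[632.5, 199.9], [654.2, 196.0], [648.3, 167.9], [626.7, 171.9]]
top wood 2865.0 [233.4 176.3] [565.5 153.8] [[513.7, 236.7], [654.6, 211.2], [625.4, 70.4], [485.9, 97.3]]
top wood 2066.5 [353.3 178.5] [ 566.  -146.2] [[593.3, -68.7], [645.2, -175.4], [539.5, -224.3], [488.7, -117.9]]
top wood 316.0 [176.2 134.2] [671.4 304.5] [[631.8, 368.7], [750.3, 289.6], [723.0, 251.0], [605.4, 330.0]]
top wood 41.
[... 1511 characters left out ...]
20.3, 417.9]]
scene wood 3136.0 [288.2 283.1] [577.8 174.7] [[635.1, 74.8], [464.6, 99.8], [529.0, 263.7], [681.8, 234.1]]
scene wood 2206.5 [177.3  53. ] [ 252.  -959.8] [[257.5, -1312.0], [-43.2, -1239.2], [181.7, -790.5], [428.3, -865.3]]
scene wood 805.0 [218.  220.3] [602.6 -95. ] [[672.8, -140.8], [571.5, -235.7], [509.3, -94.8], [611.0, -12.6]]
scene white 119.5 [554.6 164.2] [-419.   298.3] [[-426.2, 265.2], [-461.3, 289.7], [-377.5, 338.8], [-344.1, 315.1]]
scene white 82.5 [363.8 332.8] [505.3 364.7] [[518.1, 343.2], [478.7, 358.0], [492.7, 381.7], [531.5, 366.9]]
scene white 43.0 [91.2 78.5] [  582.9 -1055.8] [[589.7, -1093.6], [558.1, -1069.0], [577.9, -1019.2], [609.0, -1043.3]]
```

Run:
```python
import cv2
a=cv2.imread("pics/a_top.png")[80:260,100:460]
cv2.imwrite("pics/a_topz.png",cv2.resize(a,None,fx=2.2,fy=2.2,interpolation=cv2.INTER_CUBIC))
a=cv2.imread("pics/a_scene.png")[180:350,170:400]
cv2.imwrite("pics/a_scenez.png",cv2.resize(a,None,fx=3.4,fy=3.4,interpolation=cv2.INTER_CUBIC))
```

```text
(no output)
```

View pics/a_topz.png

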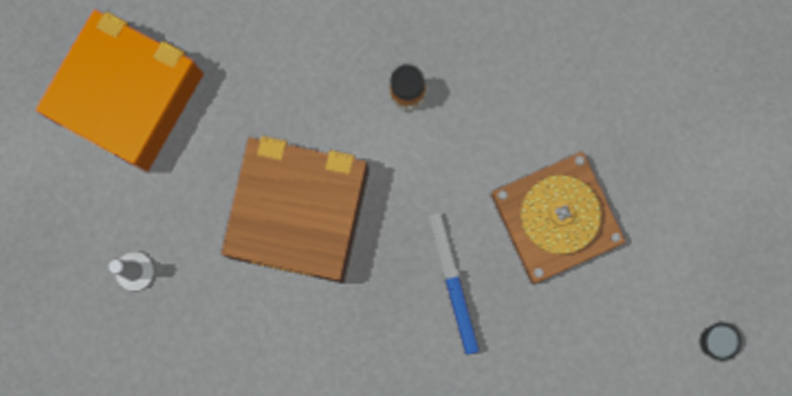

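View pics/a_scenez.png

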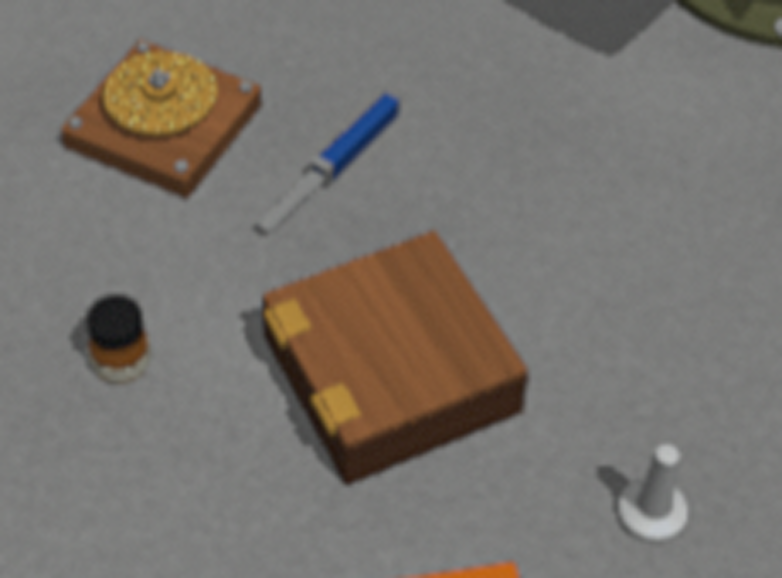

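Run:
```python
from h import *
np.set_printoptions(precision=1,suppress=True)
mt=cams.camera_model("top");ms=cams.camera_model("scene")
# lid top corners FL FR NR NL
ct=np.array([[248,138],[367,162],[343,281],[222,254]])/2.2+[100,80]
cs=np.array([[348,443],[265,294],[434,233],[525,372]])/3.4+[170,180]
for m,c in((mt,ct),(ms,cs)):
    p=toz(m,c,54)[:,:2];print(p.tolist(),p.mean(0))
    for a,b in((3,0),(2,1),(1,0),(2,3)):
        d=p[b]-p[a];print(np.linalg.norm(d),np.arctan2(d[1],d[0]))
# stud tip: top zoom (563,212), scene zoom (160,76), z=64.5
print(toz(mt,[[563/2.2+100,212/2.2+80]],64.5),toz(ms,[[160/3.4+170,76/3.4+180]],64.5))
# blade tip z 13
print(toz(mt,[[435/2.2+100,215/2.2+80]],13),toz(ms,[[261/3.4+170,231/3.4+180]],12))
# tool axes
p,R,s=tool();print(p,'\n',R)
```

```text
[[650.205618478329, 209.39267030337882], [624.4375660947829, 71.52124888577046], [487.7280849087501, 95.07352792114264], [515.6114197927527, 234.12279488442223]] [569.5 152.5]
136.84727758200498 -0.18171165428475425
138.72343743547555 -0.17060506200794975
140.25876574158542 1.3860288772993028
141.81741433011263 1.3728926873563703
[[652.5204422146851, 212.89557454011555], [626.0784761293244, 77.83103595352998], [493.77108687065186, 104.7836826901522], [520.7539961848895, 239.17883949036303]] [573.3 158.7]
134.36222056727087 -0.196884520104636
135.02477705426898 -0.2009625476935987
137.62851141412025 1.3774686440842627
137.07711540010473 1.372657676286948
[[ 570.1 -151.2   64.5]] [[ 574.1 -143.9   64.5]]
[[570.9  -7.7  13. ]] [[576.5  -1.8  12. ]]
[ 150.8 -528.7  230.9] 
 [[-0.   1.   0.3]
 [ 0.   0.3 -1. ]
 [-1.   0.  -0. ]]
```

```bash
cat >> h.py <<'E'
def Rdown(yaw):  # tool x down, tool y along yaw
    c,s=np.cos(yaw),np.sin(yaw)
    return np.array([[0,c,s],[0,s,-c],[-1,0,0.]])
def go(P,Rt=None):
    p,R,s=tool()
    d=R.T@(np.array(P)-p)
    print("t",round(s['t'],2),"p",np.round(p,1),"w",round(s['width'],1),"F",np.round(s['force'],1))
    print("d tool mm",np.round(d,1),"dist",round(np.linalg.norm(d),1))
    if Rt is not None: print("rot deg",np.round(Ro.from_matrix(R.T@Rt).as_rotvec(degrees=True),2))
E
python3 -c "
from h import *
go([430,-60,180],Rdown(.29))"
```

```text
t 0.15 p [ 150.8 -528.7  230.9] w 85.7 F [ 0.6  0.1 -0.6]
d tool mm [  51.2  397.1 -374.2] dist 548.0
rot deg [-0.7  -0.05 -0.  ]
```

>>> {"method": "send_rows", "body": {
  "increments": [
    [0.004,0.034,-0.032,0,0,0,1],
    [0.004,0.034,-0.032,0,0,0,1],
    [0.004,0.034,-0.032,0,0,0,1],
    [0.004,0.034,-0.032,0,0,0,1],
    [0.004,0.034,-0.032,0,0,0,1],
    [0.004,0.034,-0.032,0,0,0,1],
    [0.004,0.034,-0.032,0,0,0,1],
    [0.004,0.034,-0.032,0,0,0,1],
    [0.004,0.034,-0.032,0,0,0,1],
    [0.004,0.034,-0.032,0,0,0,1],
    [0.004,0.034,-0.032,0,0,0,1]
  ]
}}

```text
t: 1.25
position: [419.7, -73.8, 184.6]
orientation: [2.336, 1.569, 1.034]
force: [0.2, -0.7, 0.5]
width: 84.9
```

```bash
python3 -c "
from h import *
go([430,-60,180],Rdown(.29))
cv2.imwrite('pics/b_w.png',cams.snapshot('wrist')[:,:,::-1])"
```

```text
t 1.25 p [419.7 -73.8 184.6] w 84.9 F [ 0.2 -0.7  0.5]
d tool mm [  4.6  13.6 -10.6] dist 17.8
rot deg [-1.21 -0.06 -0.07]
```

View pics/b_w.png

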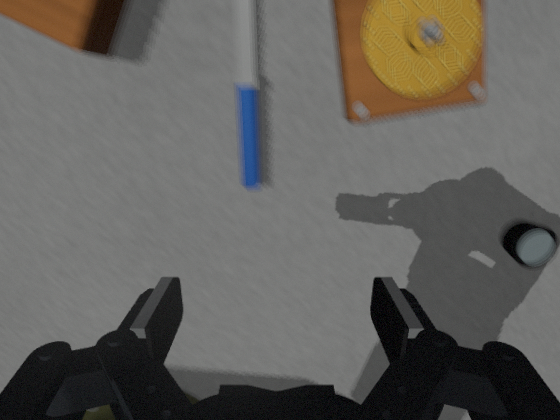

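The wrist view shows the blue handle from (245,85) to (252,188), the stud at (430,33), and a box corner at about (108,52).

Run:
```python
from h import *
np.set_printoptions(precision=1,suppress=True)
m=cams.camera_model("wrist"); im=cv2.imread("pics/b_w.png")
H,S,V=cv2.split(cv2.cvtColor(im,cv2.COLOR_BGR2HSV))
c=blobs((H>105)&(H<125)&(S>120),100)[0]
p=toz(m,c[:,0,:].astype(float),22)[:,:2].astype(np.float32)
r=cv2.minAreaRect(p);print(r,cv2.boxPoints(r))
b=cv2.boxPoints(r);e=[(b[i]-b[(i+1)%4]) for i in range(2)]
for v in e:print(np.linalg.norm(v),np.arctan2(v[1],v[0]))
print('stud',toz(m,[[430,33]],64.5))
print(m['R'].T@-m['t'])
```

```text
((458.814208984375, -32.91427230834961), (86.04837799072266, 14.279956817626953), 16.89080047607422) [[415.6 -38.6]
 [419.7 -52.2]
 [502.1 -27.2]
 [497.9 -13.6]]
14.279966 1.8655982
86.04841 -2.8467927
stud [[ 571.9 -139.8   64.5]]
[501.5 -46.3 326.6]
```

```bash
python3 -c "
from h import *
go([455,-35,90],Rdown(.295))"
```

```text
t 1.3 p [421.9 -68.9 184. ] w 85.7 F [-0.4  2.8 -2.5]
d tool mm [ 94.1  40.9 -23.5] dist 105.3
rot deg [-1.28 -0.15 -0.1 ]
```

>>> {"method": "send_rows", "body": {
  "increments": [
    [0.03,0.014,-0.008,-0.4,0,0,1],
    [0.03,0.014,-0.008,-0.4,0,0,1],
    [0.03,0.013,-0.008,-0.4,0,0,1],
    [0,0,0,0,0,0,1]
  ]
}}

```text
t: 1.7
position: [456.9, -29.5, 91.4]
orientation: [2.02, 1.567, 0.75]
force: [0.1, -0.3, 0.9]
width: 85.0
```

Run:
```python
from h import *
np.set_printoptions(precision=1,suppress=True)
go([455,-35,90],Rdown(.295))
m=cams.camera_model("wrist");im=cams.snapshot('wrist')[:,:,::-1].copy()
cv2.imwrite('pics/c_w.png',im)
H,S,V=cv2.split(cv2.cvtColor(im,cv2.COLOR_BGR2HSV))
c=blobs((H>105)&(H<125)&(S>120),100)[0]
p=toz(m,c[:,0,:].astype(float),22)[:,:2].astype(np.float32)
r=cv2.minAreaRect(p);b=cv2.boxPoints(r);print(r,b)
for i in range(2):
    v=b[i]-b[i+1];print(np.linalg.norm(v),np.arctan2(v[1],v[0]))
print(proj(m,[read_state()['position']]))
```

```text
t 1.7 p [456.9 -29.5  91.4] w 85.0 F [ 0.1 -0.3  0.9]
d tool mm [ 1.4 -3.5  4.7] dist 6.0
rot deg [ 0.4 -0.1 -0.2]
((453.64453125, -40.97837829589844), (89.38127136230469, 15.532976150512695), 16.524747848510742) [[408.6 -46.2]
 [413.  -61.1]
 [498.7 -35.7]
 [494.3 -20.8]]
15.532975 1.8592073
89.381294 -2.8531816
[[279.1 277.4]]
```

View pics/c_w.png

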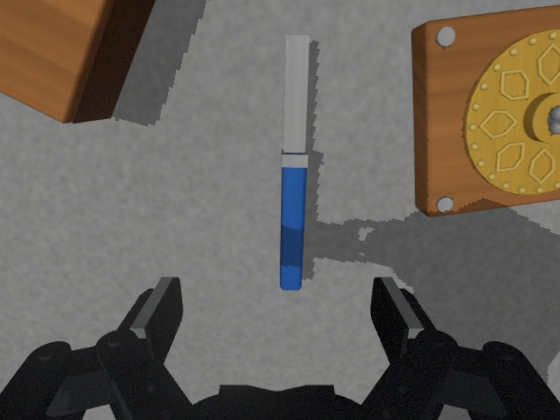

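```bash
python3 -c "
from h import *
m=cams.camera_model('wrist')
print(toz(m,[[68,123],[104,118],[152,0]],54))
go([457,-39.2,6],Rdown(.288))"
```

```text
[[490.39397806  97.54659174  54.        ]
 [498.59102397  78.93127392  54.        ]
 [560.71917066  65.08695153  54.        ]]
t 1.75 p [457.4 -30.2  93.3] w 85.5 F [-0.3 -0.6  0.2]
d tool mm [87.3 -3.5  8.5] dist 87.8
rot deg [ 0.74 -0.03 -0.29]
```

>>> {"method": "send_rows", "body": {
  "increments": [
    [0.0,-0.003,0.009,0.5,0,-0.2,1],
    [0.03,0,0,0,0,0,1],
    [0.03,0,0,0,0,0,1],
    [0.018,0,0,0,0,0,1],
    [0,0,0,0,0,0,1]
  ]
}}

```text
t: 2.25
position: [460.4, -45.9, 21.0]
orientation: [1.128, 1.558, -0.157]
force: [0.5, -0.2, 0.2]
width: 85.5
```

```bash
python3 -c "
from h import *
go([457,-39.2,5],Rdown(.288))"
```

```text
t 2.25 p [460.4 -45.9  21. ] w 85.5 F [ 0.5 -0.2  0.2]
d tool mm [15.9 -1.5 -7.5] dist 17.7
rot deg [-0.1   0.32 -0.66]
```

>>> {"method": "send_rows", "body": {
  "increments": [
    [0.0,0,0,0,0,0,1]
  ]
}}

```text
t: 2.35
position: [460.9, -46.9, 22.5]
orientation: [1.118, 1.556, -0.167]
force: [0.4, 0.2, 0.4]
width: 85.6
```

Run:
```python
from h import *
np.set_printoptions(precision=1,suppress=True)
go([457,-39.2,5],Rdown(.288))
m=cams.camera_model("wrist");im=cams.snapshot('wrist')[:,:,::-1].copy()
go([457,-39.2,5],Rdown(.288))
cv2.imwrite('pics/d_w.png',im)
```

```text
t 2.35 p [460.9 -46.9  22.5] w 85.6 F [0.4 0.2 0.4]
d tool mm [17.4 -1.8 -8.6] dist 19.5
rot deg [-0.2  0.4 -0.7]
t 2.4 p [461.  -46.8  22.6] w 85.4 F [-0.2  0.6 -0. ]
d tool mm [17.5 -1.9 -8.6] dist 19.6
rot deg [-0.2  0.4 -0.8]
```

View pics/d_w.png

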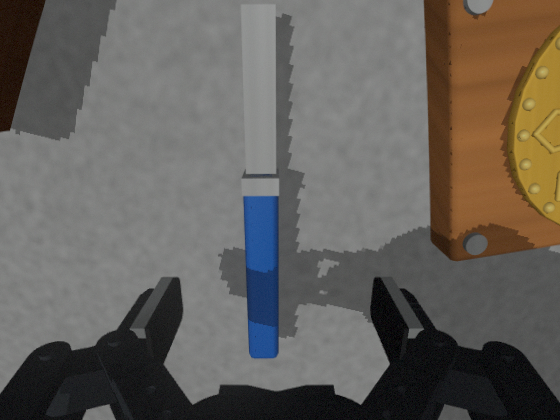

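>>> {"method": "send_rows", "body": {
  "increments": [
    [0.006,-0.001,-0.0085,0,0.4,-0.7,1],
    [0.006,0,0,0,0,0,1],
    [0.004,0,0,0,0,0,1],
    [0,0,0,0,0,0,1]
  ]
}}

```text
t: 2.8
position: [458.9, -38.8, 8.3]
orientation: [1.34, 1.566, 0.054]
force: [0.7, -0.3, 1.2]
width: 85.2
```

```bash
python3 -c "
from h import *
go([457,-39.2,5],Rdown(.288))"
```

```text
t 2.8 p [458.9 -38.8   8.3] w 85.2 F [ 0.7 -0.3  1.2]
d tool mm [ 3.3 -1.9 -0.2] dist 3.8
rot deg [-0.17  0.06 -0.25]
```

>>> {"method": "send_rows", "body": {
  "increments": [
    [0.004,-0.002,0,0,0,0,0],
    [0,0,0,0,0,0,-0.5],
    [0,0,0,0,0,0,-1],
    [0,0,0,0,0,0,-1],
    [0,0,0,0,0,0,-1],
    [0,0,0,0,0,0,-1],
    [0,0,0,0,0,0,-1],
    [0,0,0,0,0,0,-1]
  ]
}}

```text
t: 3.6
position: [457.1, -39.5, 4.4]
orientation: [1.31, 1.566, 0.024]
force: [-0.5, -0.2, -1.2]
width: 15.0
```

```bash
python3 -c "
from h import *
go([457,-39.2,60],Rdown(.288))"
```

```text
t 3.6 p [457.1 -39.5   4.4] w 15.0 F [-0.5 -0.2 -1.2]
d tool mm [-55.6   0.3  -0.3] dist 55.6
rot deg [-0.17  0.07 -0.27]
```

>>> {"method": "send_rows", "body": {
  "increments": [
    [-0.03,0,0,0,0,0,-1],
    [-0.03,0,0,0,0,0,-1],
    [-0.02,0,0,0,0,0,-1],
    [0,0,0,0,0,0,-1]
  ]
}}

```text
t: 4.0
position: [455.9, -39.4, 86.2]
orientation: [1.568, 1.569, 0.282]
force: [-0.3, 0.3, -0.0]
width: 14.5
```

```bash
python3 -c "
from h import *
go([345,195,90],Rdown(-.183))"
```

```text
t 4.0 p [455.9 -39.4  86.2] w 14.5 F [-0.3  0.3 -0. ]
d tool mm [  -3.9  -40.5 -256.1] dist 259.4
rot deg [26.82 -0.03 -0.12]
```

>>> {"method": "send_rows", "body": {
  "increments": [
    [0,-0.005,-0.032,3.35,0,0,-1],
    [0,-0.007,-0.032,3.35,0,0,-1],
    [0,-0.009,-0.031,3.35,0,0,-1],
    [0,-0.011,-0.031,3.35,0,0,-1],
    [0,-0.012,-0.03,3.35,0,0,-1],
    [0,-0.014,-0.029,3.35,0,0,-1],
    [0,-0.016,-0.028,3.35,0,0,-1],
    [0,-0.017,-0.027,3.35,0,0,-1],
    [0,0,0,0,0,0,-1],
    [0,0,0,0,0,0,-1]
  ]
}}

```text
t: 5.0
position: [339.1, 202.4, 78.5]
orientation: [-0.954, 1.566, -2.728]
force: [0.6, -0.1, -0.6]
width: 15.1
```

```bash
python3 -c "
from h import *
go([345,195,34.4],Rdown(-.183))
cv2.imwrite('pics/e_w.png',cams.snapshot('wrist')[:,:,::-1])
go([345,195,34.4],Rdown(-.183))
cv2.imwrite('pics/e_t.png',cams.snapshot('top')[:,:,::-1])"
```

```text
t 5.0 p [339.1 202.4  78.5] w 15.1 F [ 0.6 -0.1 -0.6]
d tool mm [44.1  7.4  5.9] dist 45.1
rot deg [-1.17  0.15  0.22]
t 5.05 p [339.2 202.1  78.5] w 14.3 F [-0.6  0.1 -1. ]
d tool mm [44.1  7.3  5.7] dist 45.0
rot deg [-1.22  0.15  0.23]
```

View pics/e_w.png

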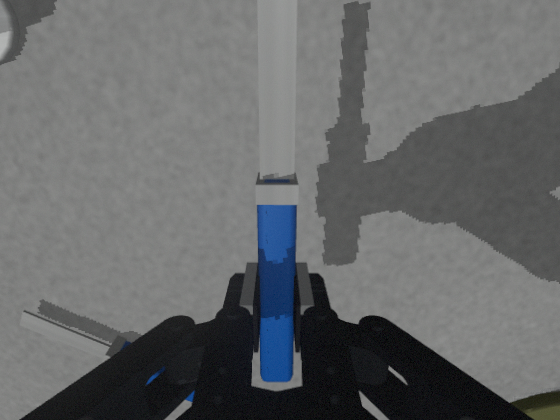

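View pics/e_t.png

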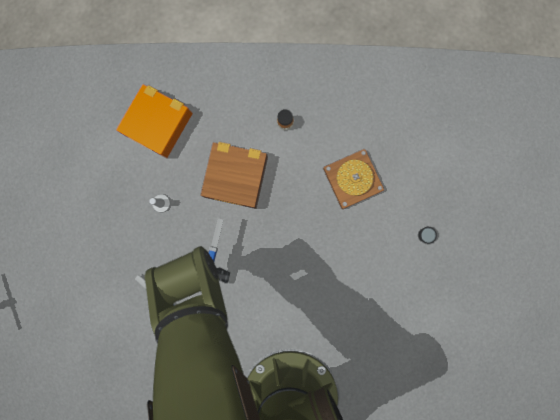

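```bash
python3 -c "
from h import *
a=cv2.imread('pics/e_t.png')[130:290,170:330]
cv2.imwrite('pics/e_tz.png',cv2.resize(a,None,fx=4,fy=4,interpolation=cv2.INTER_CUBIC))
p,R,s=tool(); print(p+R@np.array([-7.6,121.7,0]), proj(cams.camera_model('top'),[p+R@np.array([-7.6,121.7,0])]))
go([345,195,34.4],Rdown(-.183))"
```

```text
[458.74779031 177.01017455  85.8793384 ] [[220.53659022 218.07045263]]
t 5.1 p [339.6 201.8  78.7] w 14.5 F [-0.2 -0.5 -0.3]
d tool mm [44.3  6.9  5.4] dist 45.2
rot deg [-1.27  0.14  0.21]
```

View pics/e_tz.png

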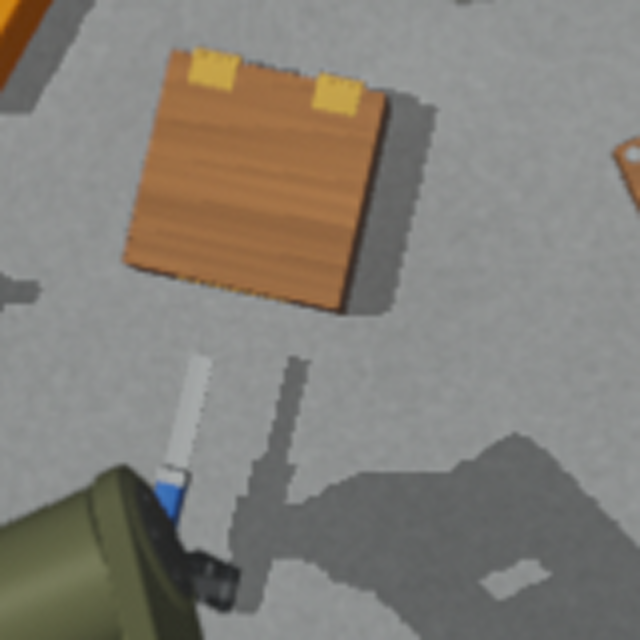

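>>> {"method": "send_rows", "body": {
  "increments": [
    [0.015,0.003,0.002,-0.6,0,0,-1],
    [0.015,0.002,0.002,-0.6,0,0,-1],
    [0.012,0.002,0.001,0,0,0,-1],
    [0,0,0,0,0,0,-1],
    [0,0,0,0,0,0,-1]
  ]
}}

```text
t: 5.6
position: [347.6, 191.6, 35.1]
orientation: [-0.939, 1.567, -2.697]
force: [-0.0, 0.8, -0.4]
width: 14.8
```

```bash
python3 -c "
from h import *
go([357.5,192.9,34.4],Rdown(-.183))
a=cams.snapshot('top')[130:290,170:330,::-1]
cv2.imwrite('pics/f_tz.png',cv2.resize(a,None,fx=4,fy=4,interpolation=cv2.INTER_CUBIC))
a=cams.snapshot('scene')[180:350,250:480,::-1]
cv2.imwrite('pics/f_sz.png',cv2.resize(a,None,fx=3.4,fy=3.4,interpolation=cv2.INTER_CUBIC))
p,R,s=tool(); t=p+R@np.array([-7.6,121.7,0]);print(t)
for n in ('top','scene'): print(proj(cams.camera_model(n),[t]))
"
```

```text
t 5.6 p [347.6 191.6  35.1] w 14.8 F [-0.   0.8 -0.4]
d tool mm [ 0.7  9.5 -3.1] dist 10.0
rot deg [-0.25  0.13  0.18]
[467.19425135 169.29059205  42.71060022]
[[226.68486532 215.55862585]]
[[322.08852682 262.72094121]]
```

View pics/f_sz.png

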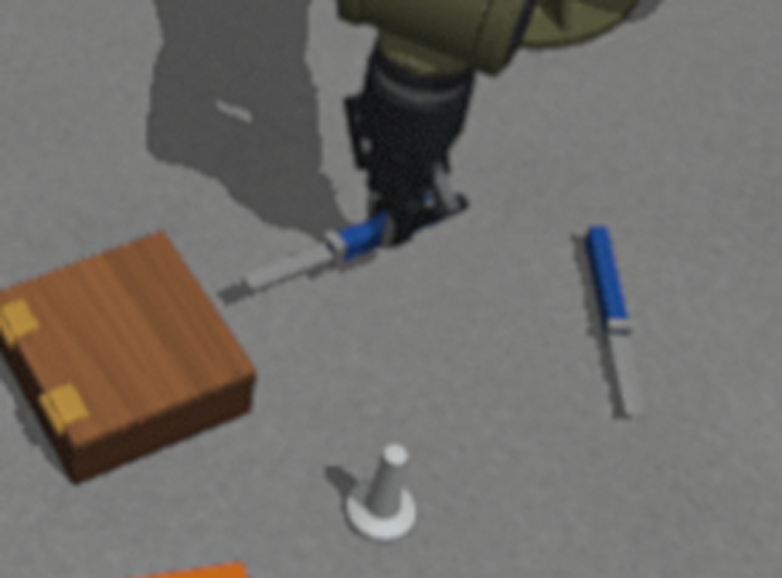

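>>> {"method": "send_rows", "body": {
  "increments": [
    [0.0007,0.014,-0.001,0,0.1,0.2,-1],
    [0,0.012,-0.001,0,0,0,-1],
    [0,0,0,0,0,0,-1],
    [0,0,0,0,0,0,-1]
  ]
}}

```text
t: 6.1
position: [377.0, 188.9, 36.1]
orientation: [1.967, 1.567, 0.209]
force: [-0.3, 0.1, -1.6]
width: 14.4
```

```bash
python3 -c "
from h import *
go([345+.983*66,192.5-.182*66,34.4],Rdown(-.183))
p,R,s=tool(); t=p+R@np.array([-7.6,121.7,0]);print(t)
a=cams.snapshot('top')[130:290,170:330,::-1]
cv2.imwrite('pics/g_tz.png',cv2.resize(a,None,fx=4,fy=4,interpolation=cv2.INTER_CUBIC))
for n in ('top','scene'): print(proj(cams.camera_model(n),[t]))
"
```

```text
t 6.1 p [377.  188.9  36.1] w 14.4 F [-0.3  0.1 -1.6]
d tool mm [ 1.8 33.9  2.2] dist 34.0
rot deg [-0.23 -0.09 -0.22]
[496.529079   166.303286    44.16554298]
[[228.14046043 203.9163015 ]]
[[312.22776938 267.18108488]]
```

View pics/g_tz.png

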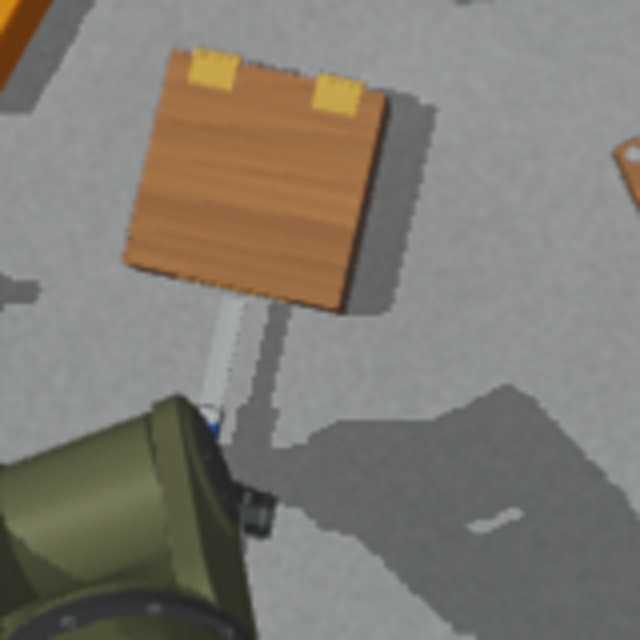

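>>> {"method": "send_rows", "body": {
  "increments": [
    [0.002,0,0.001,0,0,-0.2,-1],
    [0,0,0,0,0,0,-1],
    [0,0,0,0,0,0,-1]
  ]
}}

```text
t: 6.45
position: [376.2, 188.0, 33.9]
orientation: [-2.909, 1.569, 1.617]
force: [-0.4, -0.5, -1.3]
width: 14.3
```

```bash
cat >> h.py <<'E'
def tip(o=[-7.6,121.7,0]):
    p,R,s=tool(); t=p+R@np.array(o)
    S=np.array([501.7,166.2,42]); d=t-S; c,n=np.cos(-.183),np.sin(-.183)
    print("tip",np.round(t,1),"in slot frame: in %.1f lat %.1f up %.1f"%(d[0]*c+d[1]*n,-d[0]*n+d[1]*c,d[2]),"bladepitch deg %.2f"%np.degrees(np.arcsin(R[2,1])), "t",round(s['t'],2),"F",np.round(s['force'],1),"T",np.round(s['wrist_torque'],2),"w",round(s['width'],1))
E
python3 -c "
from h import *
tip()
go([345+.983*66,192.5-.182*66,34.4],Rdown(-.183))
"
```

```text
tip [495.8 165.4  41.5] in slot frame: in -5.7 lat -1.9 up -0.5 bladepitch deg -0.02 t 6.45 F [-0.4 -0.5 -1.3] T [ 0.04 -0.    0.04] w 14.3
t 6.45 p [376.2 188.   33.9] w 14.3 F [-0.4 -0.5 -1.3]
d tool mm [-0.5 34.5  1.1] dist 34.5
rot deg [-0.21 -0.08  0.02]
```

>>> {"method": "send_rows", "body": {
  "increments": [
    [-0.0003,0.008,0,0,0,0,-1],
    [0,0.008,0,0,0,0,-1],
    [0,0,0,0,0,0,-1]
  ]
}}

```text
t: 6.75
position: [393.3, 184.9, 34.4]
orientation: [3.108, 1.569, 1.351]
force: [-1.4, -0.2, -0.8]
width: 14.6
```

```bash
python3 -c "
from h import *
tip()"
```

```text
tip [512.9 162.4  42. ] in slot frame: in 11.7 lat -1.7 up -0.0 bladepitch deg 0.00 t 6.75 F [-1.4 -0.2 -0.8] T [-0.    0.01 -0.03] w 14.6
```

>>> {"method": "send_rows", "body": {
  "increments": [
    [0,0.008,0,0,0,0,-1],
    [0,0.008,0,0,0,0,-1],
    [0,0,0,0,0,0,-1],
    [0,0,0,0,0,0,-1]
  ]
}}

```text
t: 7.15
position: [410.8, 181.5, 34.2]
orientation: [-3.075, 1.569, 1.451]
force: [0.3, -0.2, -0.6]
width: 14.5
```

```bash
python3 -c "
from h import *
tip()
a=cams.snapshot('top')[130:290,170:330,::-1]
cv2.imwrite('pics/i_tz.png',cv2.resize(a,None,fx=4,fy=4,interpolation=cv2.INTER_CUBIC))
"
```

```text
tip [530.4 158.9  41.8] in slot frame: in 29.6 lat -2.0 up -0.2 bladepitch deg -0.01 t 7.15 F [ 0.3 -0.2 -0.6] T [-0.02 -0.02  0.01] w 14.5
```

View pics/i_tz.png

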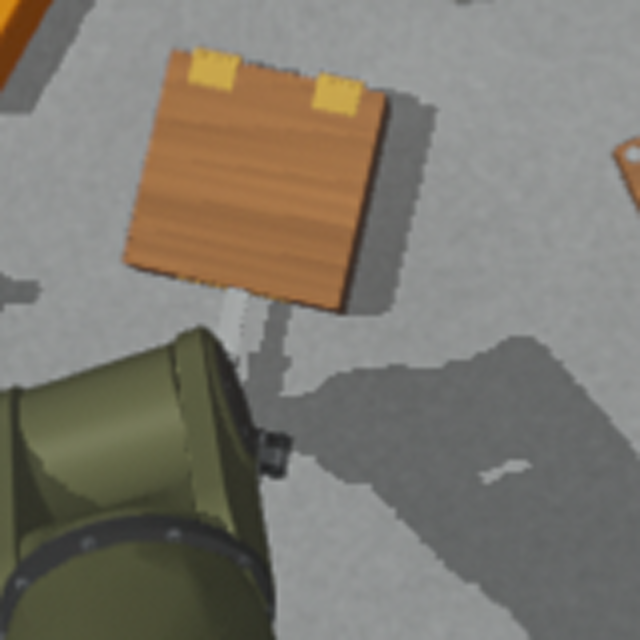

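>>> {"method": "send_rows", "body": {
  "increments": [
    [-0.005,0,0,0,0,0,-1],
    [-0.006,0,0,0,0,0,-1],
    [-0.006,0,0,0,0,0,-1],
    [-0.006,0,0,0,0,0,-1],
    [0,0,0,0,0,0,-1]
  ]
}}

```text
t: 7.7
position: [410.2, 181.6, 59.6]
orientation: [-2.964, 1.569, 1.562]
force: [-0.7, -0.4, -0.7]
width: 14.1
```

```bash
python3 -c "
from h import *
tip()
a=cams.snapshot('scene')[180:350,220:450,::-1]
cv2.imwrite('pics/j_sz.png',cv2.resize(a,None,fx=3.4,fy=3.4,interpolation=cv2.INTER_CUBIC))
"
```

```text
tip [529.8 159.   67.1] in slot frame: in 29.0 lat -1.9 up 25.1 bladepitch deg -0.01 t 7.7 F [-0.7 -0.4 -0.7] T [-0.04  0.09 -0.04] w 14.1
```

View pics/j_sz.png

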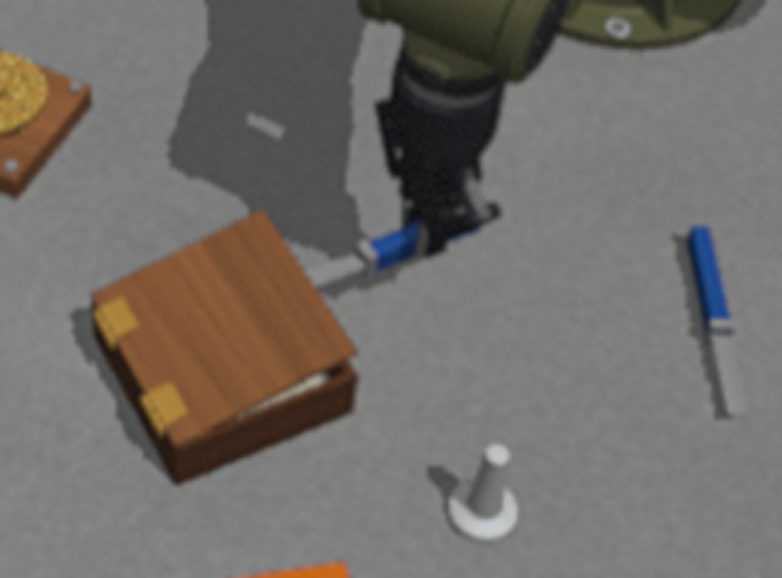

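>>> {"method": "send_rows", "body": {
  "increments": [
    [-0.006,0.002,0,0,0,0,-1],
    [-0.006,0.002,0,0,0,0,-1],
    [-0.006,0.002,0,0,0,0,-1],
    [-0.007,0.003,0,0,0,0,-1],
    [-0.007,0.003,0,0,0,0,-1],
    [-0.006,0.004,0,0,0,0,-1],
    [-0.006,0.0045,0,0,0,0,-1],
    [-0.006,0.0045,0,0,0,0,-1],
    [-0.005,0.005,0,0,0,0,-1],
    [-0.005,0.0055,0,0,0,0,-1],
    [-0.004,0.005,0,0,0,0,-1],
    [0,0,0,0,0,0,-1]
  ]
}}

```text
t: 8.95
position: [453.7, 173.1, 129.1]
orientation: [-2.637, 1.569, 1.889]
force: [0.2, 0.8, -1.3]
width: 14.6
```

```bash
python3 -c "
from h import *
tip()
a=cams.snapshot('scene')[180:350,220:450,::-1]
cv2.imwrite('pics/k_sz.png',cv2.resize(a,None,fx=3.4,fy=3.4,interpolation=cv2.INTER_CUBIC))
"
```

```text
tip [573.3 150.6 136.6] in slot frame: in 73.2 lat -2.3 up 94.6 bladepitch deg -0.04 t 8.95 F [ 0.2  0.8 -1.3] T [ 0.02  0.01 -0.02] w 14.6
```

View pics/k_sz.png

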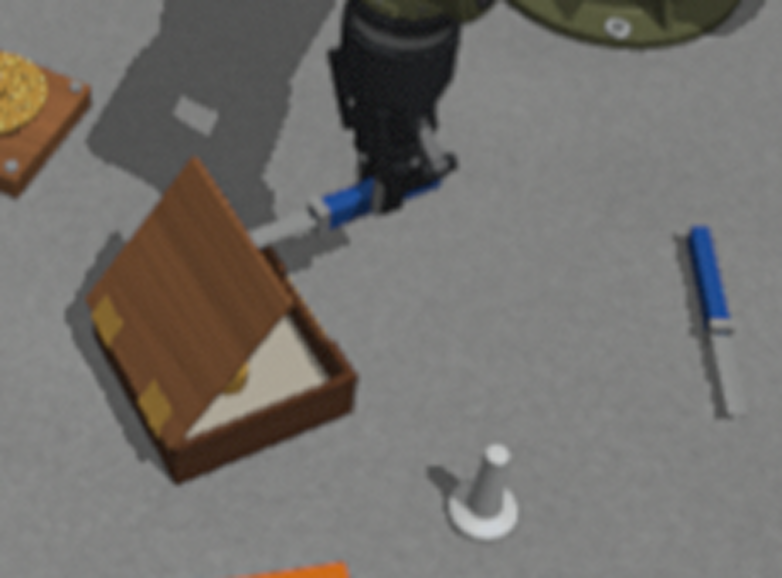

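>>> {"method": "send_rows", "body": {
  "increments": [
    [-0.004,0.006,0,0,0,0,-1],
    [-0.004,0.0065,0,0,0,0,-1],
    [-0.003,0.0065,0,0,0,0,-1],
    [-0.003,0.007,0,0,0,0,-1],
    [-0.002,0.007,0,0,0,0,-1],
    [-0.002,0.007,0,0,0,0,-1],
    [-0.001,0.0075,0,0,0,0,-1],
    [-0.001,0.0075,0,0,0,0,-1],
    [0,0.0075,0,0,0,0,-1],
    [0,0.0075,0,0,0,0,-1],
    [0,0.007,0,0,0,0,-1],
    [0,0,0,0,0,0,-1]
  ]
}}

```text
t: 10.2
position: [535.9, 157.3, 149.4]
orientation: [-1.805, 1.569, 2.721]
force: [0.3, -0.1, -1.1]
width: 14.3
```

```bash
python3 -c "
from h import *
tip()
a=cams.snapshot('scene')[150:350,200:450,::-1]
cv2.imwrite('pics/l_sz.png',cv2.resize(a,None,fx=3,fy=3,interpolation=cv2.INTER_CUBIC))
"
```

```text
tip [655.5 134.8 156.8] in slot frame: in 156.9 lat -2.9 up 114.8 bladepitch deg -0.11 t 10.2 F [ 0.3 -0.1 -1.1] T [ 0.04 -0.02 -0.02] w 14.3
```

View pics/l_sz.png

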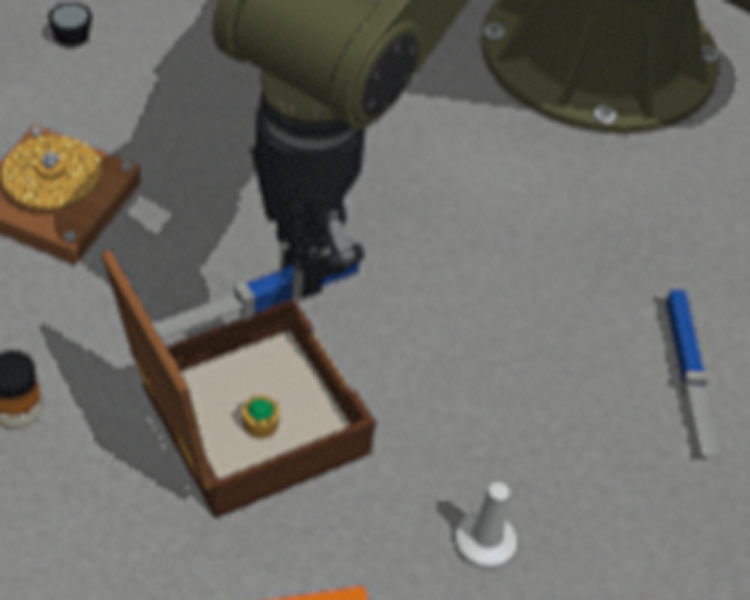

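>>> {"method": "send_rows", "body": {
  "increments": [
    [0,-0.02,0,0,0,0,-1],
    [0,-0.03,0,0,0,0,-1],
    [0,-0.03,0,0,0,0,-1],
    [0,-0.03,0,0,0,0,-1],
    [0,-0.02,0,0,0,0,-1],
    [0,0,0,0,0,0,-1]
  ]
}}

```text
t: 10.85
position: [401.9, 181.9, 148.8]
orientation: [-1.65, 1.568, 2.875]
force: [0.3, -0.4, -0.3]
width: 14.4
```

```bash
python3 -c "
from h import *
go([395,40,30],Rdown(-.183))
a=cams.snapshot('scene')[150:350,200:450,::-1]
cv2.imwrite('pics/m_sz.png',cv2.resize(a,None,fx=3,fy=3,interpolation=cv2.INTER_CUBIC))
"
```

```text
t 10.85 p [401.9 181.9 148.8] w 14.4 F [ 0.3 -0.4 -0.3]
d tool mm [118.7  19.9 140.8] dist 185.2
rot deg [-0.2  -0.01  0.16]
```

View pics/m_sz.png

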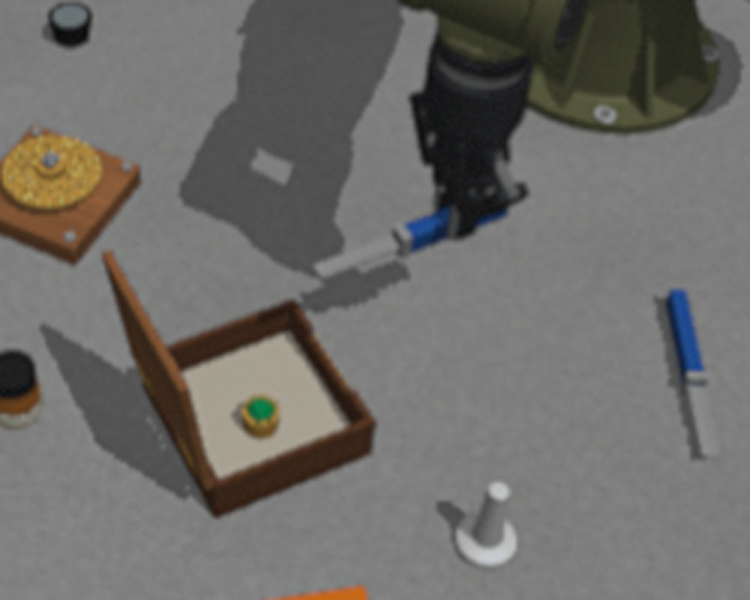

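>>> {"method": "send_rows", "body": {
  "increments": [
    [0,0.004,0.028,0,0,0,-1],
    [0,0.004,0.028,0,0,0,-1],
    [0,0.004,0.028,0,0,0,-1],
    [0,0.004,0.028,0,0,0,-1],
    [0.015,0.002,0.024,0,0,0,-1],
    [0.03,0,0,0,0,0,-1],
    [0.03,0,0,0,0,0,-1],
    [0.025,0,0,0,0,0,-1],
    [0,0,0,0,0,0,-1],
    [0,0,0,0,0,0,-1]
  ]
}}

```text
t: 11.9
position: [403.2, 37.1, 48.4]
orientation: [1.872, 1.564, 0.113]
force: [-0.1, -0.6, -1.1]
width: 14.6
```

```bash
python3 -c "
from h import *
go([395,40,4.6],Rdown(-.183))
a=cams.snapshot('top')[60:310,90:450,::-1]
cv2.imwrite('pics/n_tz.png',cv2.resize(a,None,fx=2.2,fy=2.2,interpolation=cv2.INTER_CUBIC))
"
```

```text
t 11.9 p [403.2  37.1  48.4] w 14.6 F [-0.1 -0.6 -1.1]
d tool mm [43.7 -8.9 -1.3] dist 44.7
rot deg [-0.32 -0.12 -0.39]
```

View pics/n_tz.png

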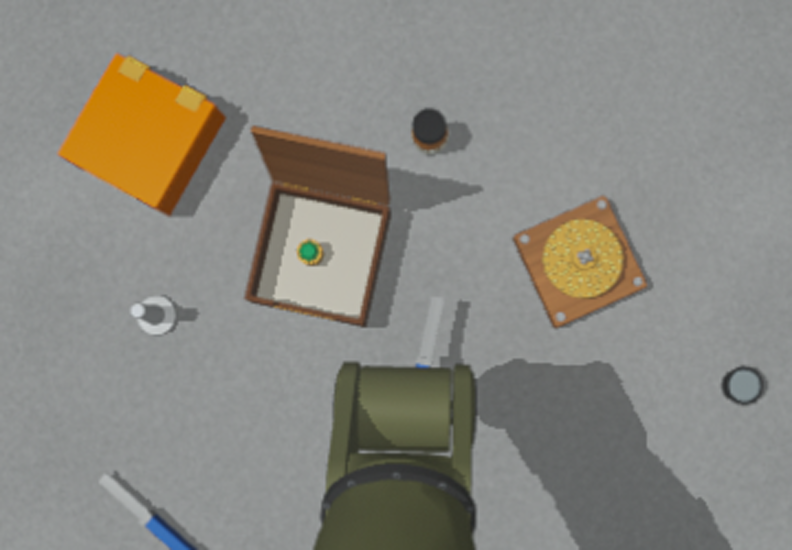

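>>> {"method": "send_rows", "body": {
  "increments": [
    [0.015,-0.004,0,0,-0.1,-0.4,-1],
    [0.015,-0.004,0,0,0,0,-1],
    [0.008,0,0,0,0,0,-1],
    [0,0,0,0,0,0,-1],
    [0,0,0,0,0,0,-1]
  ]
}}

```text
t: 12.45
position: [400.1, 38.7, 15.1]
orientation: [1.794, 1.56, 0.036]
force: [-1.0, 0.6, -0.7]
width: 14.7
```

```bash
python3 -c "
from h import *
go([395,40,4.6],Rdown(-.183))
"
```

```text
t 12.45 p [400.1  38.7  15.1] w 14.7 F [-1.   0.6 -0.7]
d tool mm [10.5 -5.3 -0.3] dist 11.7
rot deg [-0.28 -0.13 -0.58]
```

>>> {"method": "send_rows", "body": {
  "increments": [
    [0.005,0,0,0,0,-0.6,-1],
    [0.004,0,0,0,0,0,-1],
    [0,0,0,0,0,0,-1],
    [0,0,0,0,0,0,-1]
  ]
}}

```text
t: 12.85
position: [401.5, 38.7, 7.0]
orientation: [2.654, 1.568, 0.895]
force: [-0.3, 0.2, -0.6]
width: 14.4
```

```bash
python3 -c "
from h import *
go([395,40,4.6],Rdown(-.183))
"
```

```text
t 12.85 p [401.5  38.7   7. ] w 14.4 F [-0.3  0.2 -0.6]
d tool mm [ 2.4 -6.6 -0.1] dist 7.0
rot deg [-0.28 -0.16 -0.09]
```

Touch down, then open and back off.

>>> {"method": "send_rows", "body": {
  "increments": [
    [0.003,0,0,0,0,0,-1],
    [0,0,0,0,0,0,-1],
    [0,0,0,0,0,0,-0.4],
    [0,0,0,0,0,0,-0.2],
    [0,0,0,0,0,0,0],
    [0,0,0,0,0,0,0],
    [-0.02,0,0,0,0,0,0],
    [-0.03,0,0,0,0,0,0],
    [-0.04,0,0,0,0,0,0],
    [-0.04,0,0,0,0,0,0],
    [-0.03,0,0,0,0,0,0],
    [0,0,0,0,0,0,0]
  ]
}}

```text
t: 14.05
position: [400.4, 38.3, 169.5]
orientation: [-2.891, 1.568, 1.634]
force: [0.9, -0.3, -1.3]
width: 42.6
```

Run:
```python
from h import *
np.set_printoptions(precision=1,suppress=True)
im=cams.snapshot('top')[:,:,::-1].copy();cv2.imwrite('pics/o_t.png',im)
cv2.imwrite('pics/o_w.png',cams.snapshot('wrist')[:,:,::-1])
m=cams.camera_model('top')
H,S,V=cv2.split(cv2.cvtColor(im,cv2.COLOR_BGR2HSV))
for c in blobs((H>45)&(H<90)&(S>100)&(V>50),8):
    M=cv2.moments(c);u=[M['m10']/M['m00'],M['m01']/M['m00']]
    if 180<u[0]<300: print(u,cv2.contourArea(c),toz(m,[u],36))
go([545,160,180],Rdown(-.183))
```

```text
[229.85416666666666, 173.82083333333333] 40.0 [[574.2 165.8  36. ]]
t 14.15 p [399.   38.2 166.3] w 42.5 F [-0.1 -0.2 -0.3]
d tool mm [ -14.2  120.6 -146.9] dist 190.6
rot deg [-0.3 -0.1  0.3]
```

View pics/o_w.png

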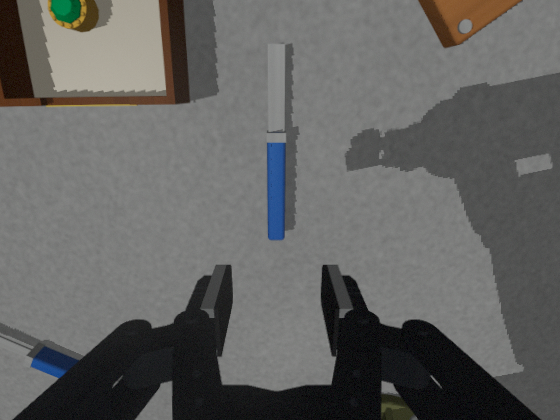

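View pics/o_t.png

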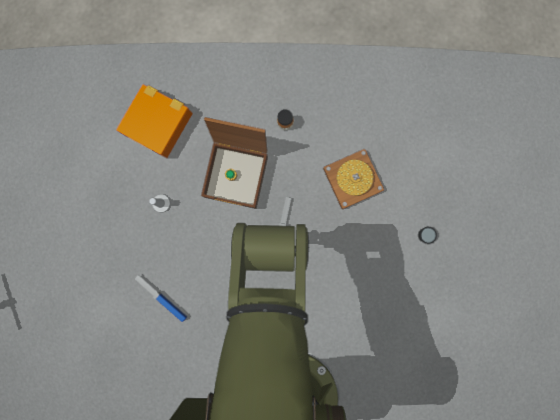

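>>> {"method": "send_rows", "body": {
  "increments": [
    [0,0.014,-0.014,-8.2,0,0,0],
    [0,0.015,-0.012,-8.2,0,0,0],
    [0,0.017,-0.01,-8.2,0,0,0],
    [0,0.018,-0.007,-8.2,0,0,0],
    [0,0.019,-0.005,-8.2,0,0,0],
    [0,0.02,-0.002,-8.2,0,0,0],
    [0,0.02,0.001,-8.2,0,0,0],
    [0,0.019,0.004,-8.2,0,0,0],
    [0,0.018,0.006,-8.2,0,0,0],
    [0,0.016,0.009,-8.2,0,0,0],
    [0,0,0,-4,0,0,0],
    [0,0,0,0,0,0,0]
  ]
}}

```text
t: 15.35
position: [553.4, 158.3, 140.1]
orientation: [-2.872, 1.532, -3.069]
force: [0.2, -0.2, 0.8]
width: 42.8
```

```bash
python3 -c "
from h import *
go([574,166,120],Rdown(-.183+np.pi/2))
"
```

```text
t 15.35 p [553.4 158.3 140.1] w 42.8 F [ 0.2 -0.2  0.8]
d tool mm [19.3 11.8 19.4] dist 29.8
rot deg [-0.77 -2.14  0.58]
```

>>> {"method": "send_rows", "body": {
  "increments": [
    [0,0.004,0.01,-0.4,-1.1,0.3,0],
    [0,0.003,0.007,-0.3,-1,0.3,0],
    [0,0,0,0,0,0,0],
    [0,0,0,0,0,0,0]
  ]
}}

```text
t: 15.75
position: [572.0, 161.6, 136.6]
orientation: [-2.884, 1.57, -3.074]
force: [-0.1, -0.9, -0.4]
width: 42.9
```

Run:
```python
from h import *
np.set_printoptions(precision=1,suppress=True)
go([574,166,120],Rdown(-.183+np.pi/2))
m=cams.camera_model('wrist')
im=cams.snapshot('wrist')[:,:,::-1].copy();cv2.imwrite('pics/p_w.png',im)
H,S,V=cv2.split(cv2.cvtColor(im,cv2.COLOR_BGR2HSV))
c=blobs((H>45)&(H<90)&(S>100)&(V>50),30)[0]
M=cv2.moments(c);u=[M['m10']/M['m00'],M['m01']/M['m00']];print(u,toz(m,[u],36.5),cv2.minEnclosingCircle(c))
```

```text
t 15.75 p [572.  161.6 136.6] w 42.9 F [-0.1 -0.9 -0.4]
d tool mm [16.6  4.7  1.1] dist 17.3
rot deg [-0.4 -0.1  0. ]
[280.48138818919676, 202.52029107192834] [[574.4 167.3  36.5]] ((280.4872741699219, 202.9076385498047), 14.637666702270508)
```

View pics/p_w.png

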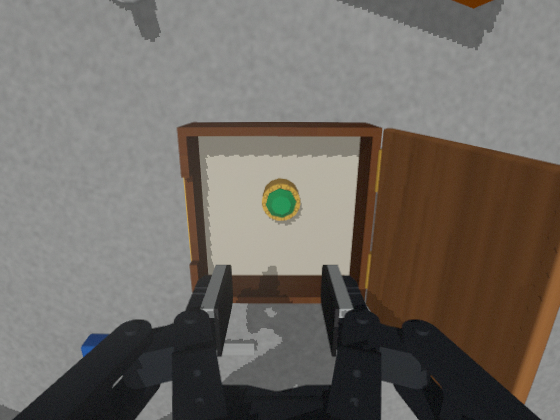

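>>> {"method": "send_rows", "body": {
  "increments": [
    [0.01,0.004,0.0015,-0.3,0,0,0],
    [0.02,0,0,0,0,0,0],
    [0.025,0,0,0,0,0,0],
    [0.02,0,0,0,0,0,0],
    [0.015,0,0,0,0,0,0],
    [0,0,0,0,0,0,0],
    [0,0,0,0,0,0,0]
  ]
}}

```text
t: 16.5
position: [574.1, 166.3, 41.6]
orientation: [2.36, 1.57, 2.175]
force: [1.2, 0.2, -0.5]
width: 43.0
```

Run:
```python
from h import *
np.set_printoptions(precision=1,suppress=True)
go([574.3,166.8,12.5],Rdown(-.183+np.pi/2))
m=cams.camera_model('wrist')
im=cams.snapshot('wrist')[:,:,::-1].copy();cv2.imwrite('pics/q_w.png',im)
H,S,V=cv2.split(cv2.cvtColor(im,cv2.COLOR_BGR2HSV))
c=blobs((H>45)&(H<90)&(S>100)&(V>50),30)[0]
M=cv2.moments(c);u=[M['m10']/M['m00'],M['m01']/M['m00']];print(u,toz(m,[u],36.5),cv2.minEnclosingCircle(c))
```

```text
t 16.5 p [574.1 166.3  41.6] w 43.0 F [ 1.2  0.2 -0.5]
d tool mm [29.1  0.5  0.1] dist 29.1
rot deg [-0.1 -0.  -0. ]
[280.2002241314905, 268.781222761798] [[574.6 168.6  36.5]] ((280.36578369140625, 269.29193115234375), 22.67115592956543)
```

View pics/q_w.png

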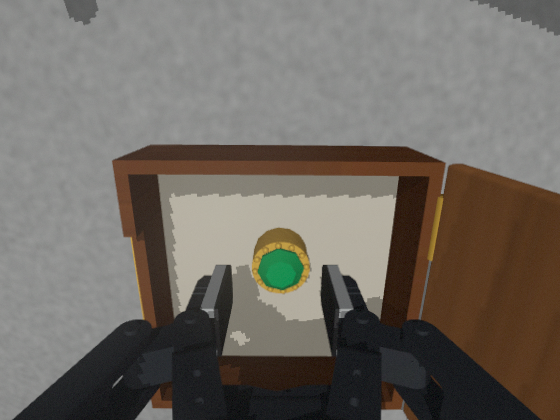

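>>> {"method": "send_rows", "body": {
  "increments": [
    [0.01,0.001,0.0003,0,0,0,0],
    [0.01,0,0,0,0,0,0],
    [0.006,0,0,0,0,0,0],
    [0,0,0,0,0,0,0],
    [0,0,0,0,0,0,0]
  ]
}}

```text
t: 17.05
position: [575.4, 167.5, 15.1]
orientation: [0.54, 1.568, 0.356]
force: [-0.0, 0.6, -0.3]
width: 42.7
```

Run:
```python
from h import *
go([574.4,167.6,12.5],Rdown(-.183+np.pi/2))
```

```text
t 17.05 p [575.4 167.5  15.1] w 42.7 F [-0.   0.6 -0.3]
d tool mm [ 2.6 -0.1 -1. ] dist 2.8
rot deg [-0.1   0.13 -0.08]
```

>>> {"method": "send_rows", "body": {
  "increments": [
    [0.002,0,-0.001,0,0,0,0],
    [0,0,0,0,0,0,-0.4],
    [0,0,0,0,0,0,-1],
    [0,0,0,0,0,0,-1],
    [0,0,0,0,0,0,-1],
    [0,0,0,0,0,0,-1]
  ]
}}

```text
t: 17.65
position: [574.8, 167.9, 13.9]
orientation: [0.5, 1.567, 0.315]
force: [-0.1, -0.2, -0.5]
width: 27.5
```

Run:
```python
from h import *
go([574.4,167.6,12.5],Rdown(-.183+np.pi/2))
```

```text
t 17.65 p [574.8 167.9  13.9] w 27.5 F [-0.1 -0.2 -0.5]
d tool mm [ 1.4 -0.4 -0.3] dist 1.5
rot deg [-0.1   0.21 -0.11]
```

>>> {"method": "send_rows", "body": {
  "increments": [
    [-0.02,0,0,0,0,0,-1],
    [-0.03,0,0,0,0,0,-1],
    [-0.03,0,0,0,0,0,-1],
    [-0.03,0,0,0,0,0,-1],
    [-0.01,0,0,0,0,0,-1],
    [0,0,0,0,0,0,-1],
    [0,0,0,0,0,0,-1]
  ]
}}

```text
t: 18.35
position: [573.2, 167.4, 135.4]
orientation: [2.337, 1.57, 2.152]
force: [0.3, -0.1, -1.7]
width: 27.6
```

Run:
```python
from h import *
go([571,-140,125],Rdown(-.183+np.pi/2))
cv2.imwrite('pics/r_w.png',cams.snapshot('wrist')[:,:,::-1])
```

```text
t 18.35 p [573.2 167.4 135.4] w 27.6 F [ 0.3 -0.1 -1.7]
d tool mm [  10.3 -302.5   54.4] dist 307.5
rot deg [-0.11 -0.02 -0.02]
```

View pics/r_w.png

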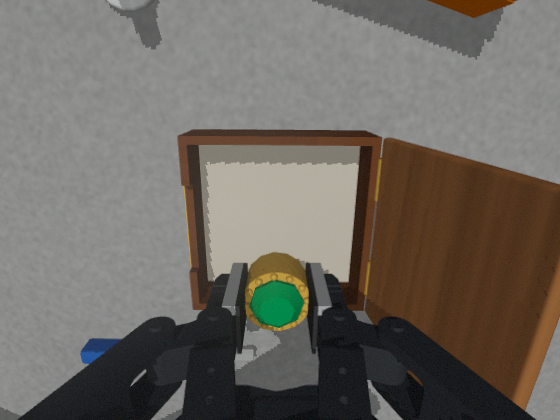

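>>> {"method": "send_rows", "body": {
  "increments": [
    [0,-0.02,0.004,0,0,0,-1],
    [0,-0.036,0.0065,0,0,0,-1],
    [0,-0.036,0.0065,0,0,0,-1],
    [0,-0.036,0.0065,0,0,0,-1],
    [0,-0.036,0.0065,0,0,0,-1],
    [0,-0.036,0.0065,0,0,0,-1],
    [0,-0.036,0.0065,0,0,0,-1],
    [0,-0.036,0.0065,0,0,0,-1],
    [0,-0.036,0.0065,0,0,0,-1],
    [0,-0.036,0.0065,0,0,0,-1],
    [0,-0.015,0.003,0,0,0,-1],
    [0,0,0,0,0,0,-1]
  ]
}}

```text
t: 19.6
position: [564.7, -210.0, 115.0]
orientation: [-3.128, 1.543, 2.973]
force: [-0.4, 0.6, -1.2]
width: 27.4
```

>>> {"method": "send_rows", "body": {
  "increments": [
    [0,0,0,0,0,0,-1]
  ]
}}

```text
t: 19.7
position: [564.3, -209.5, 113.8]
orientation: [3.135, 1.541, 2.952]
force: [-0.6, -0.5, -0.9]
width: 27.6
```

Run:
```python
from h import *
go([571,-150,125],Rdown(-.183+np.pi/2))
cv2.imwrite('pics/s_w.png',cams.snapshot('wrist')[:,:,::-1])
```

```text
t 19.7 p [ 564.3 -209.5  113.8] w 27.6 F [-0.6 -0.5 -0.9]
d tool mm [-11.   59.7  -4.5] dist 60.9
rot deg [ 0.02 -1.69 -0.01]
```

View pics/s_w.png

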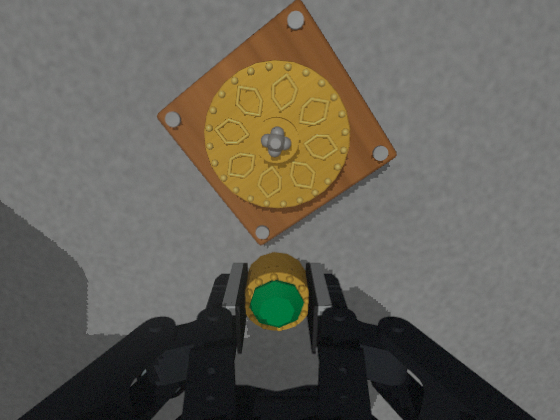

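Run:
```python
from h import *
np.set_printoptions(precision=2,suppress=True)
m=cams.camera_model('wrist'); im=cv2.imread('pics/s_w.png')
H,S,V=cv2.split(cv2.cvtColor(im,cv2.COLOR_BGR2HSV))
g=((H>20)&(H<32)&(S>130)&(V>100)); g[240:]=0
c=blobs(g,500)[0]
p=toz(m,c[:,0].astype(float),44)[:,:2].astype(np.float32)
print('disc',cv2.minEnclosingCircle(p), cv2.fitEllipse(p))
sc=[[295,19],[172,119],[380,153],[262,233]]
q=toz(m,sc,27);print('screws',q[:,:2].tolist(),q.mean(0))
k=(S<60)&(V>60);k[:115]=0;k[170:]=0;k[:,:250]=0;k[:,305:]=0
c=blobs(k,20)[0];M=cv2.moments(c);u=[M['m10']/M['m00'],M['m01']/M['m00']];print('stud',u,cv2.contourArea(c),toz(m,[u],62))
# collar top z52 annulus: gold pixels darker? just guess circle px
p0,R,s=tool()
k=(H>45)&(H<90)&(S>100)&(V>50);c=blobs(k,100)[0];(cx,cy),r=cv2.minEnclosingCircle(c)
X=toz(m,[[cx,cy]],p0[2]-3.9+26.5)[0];print('cap stone ctr',X,'tool frame',R.T@(X-p0),r)
a=im[90:200,220:335];cv2.imwrite('pics/s_z.png',cv2.resize(a,None,fx=5,fy=5,interpolation=cv2.INTER_CUBIC))
for z in(64.5,):print(proj(m,[[571,-150,z]]))
```

```text
disc ((571.0488891601562, -151.4078826904297), 45.30546951293945) ((571.0708618164062, -151.30462646484375), (89.1127700805664, 89.5425033569336), 1.7909318208694458)
screws [[594.4937423744423, -84.42313713616852], [503.6638862131514, -128.20807023403304], [637.7815842725495, -175.48222418112152], [547.1867956055257, -219.67202606236276]] [ 570.78 -151.95   27.  ]
stud [275.468886646485, 141.31954254961317] 495.5 [[ 571.2  -150.93   62.  ]]
cap stone ctr [ 563.24 -208.13  136.51] tool frame [-22.55   0.8   -1.95] 27.11559295654297
[[274.68 140.34]]
```

View pics/s_z.png

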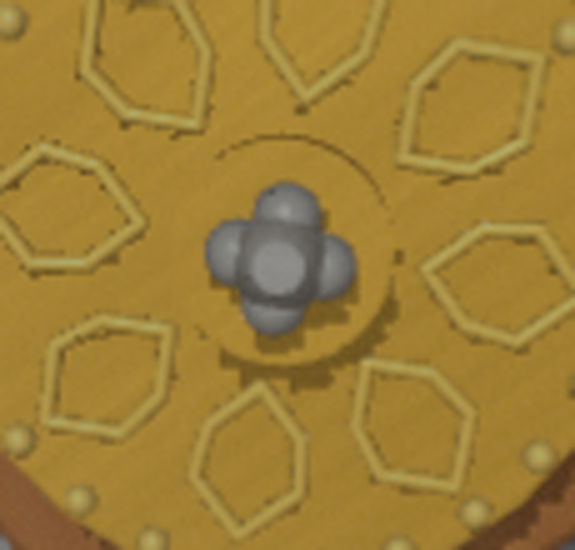

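>>> {"method": "send_rows", "body": {
  "increments": [
    [0,0.015,-0.001,0,-0.9,0,-1],
    [0,0.02,-0.001,0,-0.8,0,-1],
    [0,0.014,-0.001,0,0,0,-1],
    [0,0,0,0,0,0,-1],
    [0,0,0,0,0,0,-1]
  ]
}}

```text
t: 20.25
position: [570.8, -151.9, 113.7]
orientation: [0.52, 1.569, 0.344]
force: [0.5, -0.6, -1.0]
width: 27.4
```

Run:
```python
from h import *
go([571.2,-151.8,80],Rdown(-.183+np.pi/2))
```

```text
t 20.25 p [ 570.8 -151.9  113.7] w 27.4 F [ 0.5 -0.6 -1. ]
d tool mm [33.7  0.1  0.3] dist 33.7
rot deg [ 0.4   0.1  -0.06]
```

>>> {"method": "send_rows", "body": {
  "increments": [
    [0.01,0,0,0,0,0,-1],
    [0.015,0,0,0,0,0,-1],
    [0.006,0,0,0,0,0,-1],
    [0,0,0,0,0,0,-1],
    [0,0,0,0,0,0,-1]
  ]
}}

```text
t: 20.75
position: [570.2, -153.1, 78.6]
orientation: [1.797, 1.57, 1.62]
force: [0.5, -0.2, -0.6]
width: 27.9
```

Run:
```python
from h import *
go([571.2,-151.8,70],Rdown(-.183+np.pi/2))
cv2.imwrite('pics/t_w.png',cams.snapshot('wrist')[:,:,::-1])
a=cams.snapshot('scene')[150:280,150:320,::-1];cv2.imwrite('pics/t_s.png',cv2.resize(a,None,fx=4.5,fy=4.5,interpolation=cv2.INTER_CUBIC))
```

```text
t 20.75 p [ 570.2 -153.1   78.6] w 27.9 F [ 0.5 -0.2 -0.6]
d tool mm [8.6 1.4 0.7] dist 8.8
rot deg [ 0.31 -0.01 -0.06]
```

View pics/t_w.png

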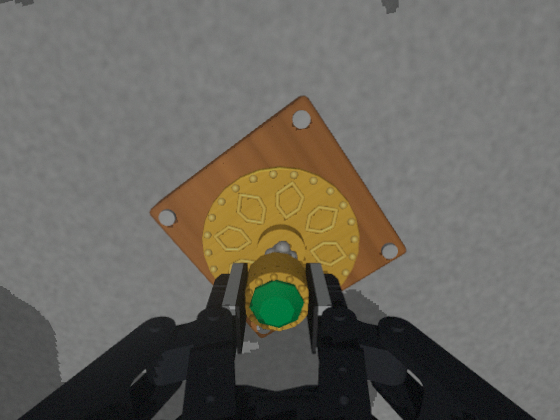

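View pics/t_s.png

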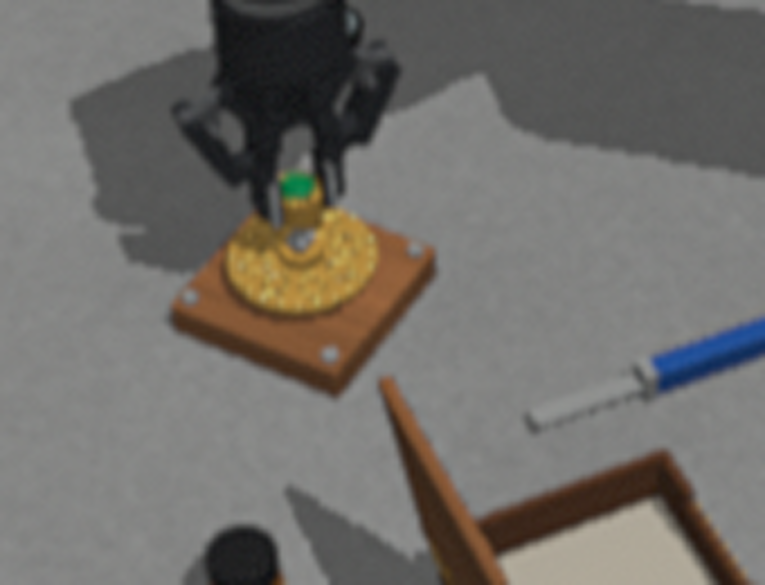

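Run:
```python
from h import *
np.set_printoptions(precision=2,suppress=True)
m=cams.camera_model('wrist'); im=cv2.imread('pics/t_w.png')
q=toz(m,[[167,217.5],[390,251.5],[301.5,119.5]],27);print((q[0]+q[1])/2)
H,S,V=cv2.split(cv2.cvtColor(im,cv2.COLOR_BGR2HSV))
g=((H>20)&(H<32)&(S>130)&(V>100)); g[262:]=0
c=blobs(g,500)[0][:,0].astype(float)
p=toz(m,c,44)[:,:2]
p=p[(c[:,1]<258)]
from scipy.optimize import least_squares
f=least_squares(lambda v:np.hypot(p[:,0]-v[0],p[:,1]-v[1])-45.3,[571,-151],loss='soft_l1')
print(f.x,np.abs(f.fun).mean())
p0,R,s=tool();print(p0,R.T@(np.r_[f.x,60]-p0))
k=(H>45)&(H<90)&(S>100)&(V>50);c=blobs(k,100)[0];(cx,cy),r=cv2.minEnclosingCircle(c)
X=toz(m,[[cx,cy]],p0[2]-3.9+26.5)[0];print((cx,cy),'cap',X,R.T@(X-p0))
print(proj(m,[X-[0,0,26.5],[*f.x,64.5],p0]))
```

```text
[ 571.33 -152.91   27.  ]
[ 571.13 -151.7 ] 7.048989085802059
[ 570.38 -153.03   79.06] [19.06  1.42  0.5 ]
(276.0, 304.5) cap [ 568.59 -151.91  101.66] [-22.6    0.82  -1.94]
[[276.02 272.79]
 [280.73 261.44]
 [280.06 278.29]]
```

Run:
```python
from h import *
np.set_printoptions(precision=2,suppress=True)
m=cams.camera_model('wrist'); p0,R0,s=tool()
# camera in tool frame
Rct=m['R']@R0; tct=m['R']@p0+m['t']
print('cam in tool',-Rct.T@tct)
def model(p,o):
    R=Ro.from_euler('xyz',o).as_matrix(); mm=dict(m); mm['R']=Rct@R.T; mm['t']=tct-mm['R']@np.array(p); return mm,R
def screws(fn,lo):
    im=cv2.imread(fn);H,S,V=cv2.split(cv2.cvtColor(im,cv2.COLOR_BGR2HSV))
    out=[]
    for (x,y) in lo:
        k=((S<70)&(V>120)).astype(np.uint8); w=np.zeros_like(k); w[max(0,y-16):y+17,max(0,x-16):x+17]=1
        c=blobs(k&w,30)
        if c: M=cv2.moments(c[0]);out.append([M['m10']/M['m00'],M['m01']/M['m00']])
        else: out.append([x,y])
    return np.array(out)
V={}
for fn,p,o,lo in (('pics/s_w.png',[564.3,-209.5,113.8],[3.135,1.541,2.952],[(295,19),(172,119),(380,153),(262,233)]),
  ('pics/t_w.png',[570.2,-153.1,78.6],[1.797,1.570,1.62],[(301,119),(167,218),(390,252)]),
  ('pics/c_w.png',[456.9,-29.5,91.4],[2.02,1.567,.75],[(446,36),(445,204)]),
  ('pics/d_w.png',[460.9,-46.9,22.5],[1.118,1.556,-.167],[(476,243)])):
    mm,R=model(p,o); u=screws(fn,lo); X=toz(mm,u,27)
    print(fn,u.tolist(),'\n',X[:,:2])
    V[fn]=(X[:,:2],R)
```

```text
cam in tool [-142.41   84.55   -1.81]
pics/s_w.png [[295.09453952730235, 19.013854930725344], [171.53424657534248, 118.97260273972603], [380.49310344827586, 152.91724137931035], [261.7902973395931, 232.64632237871675]] 
 [[ 594.58  -84.8 ]
 [ 503.35 -128.4 ]
 [ 638.05 -175.85]
 [ 547.01 -219.66]]
pics/t_w.png [[301.26, 119.05777777777777], [166.1369587109768, 217.93252769385697], [389.9021739130435, 251.40217391304347]] 
 [[ 594.68  -85.37]
 [ 503.35 -129.11]
 [ 638.27 -176.56]]
pics/c_w.png [[446.1384725196288, 35.874375446109916], [444.97535211267603, 204.17136150234742]] 
 [[ 596.19  -84.63]
 [ 505.12 -128.13]]
pics/d_w.png [[476, 243]] 
 [[ 505.58 -127.72]]
```

Run:
```python
from h import *
go([572.8,-152.5,70],Rdown(-.183+np.pi/2))
```

```text
t 20.85 p [ 570.4 -153.    79.1] w 27.6 F [-0.5  0.1 -0.7]
d tool mm [9.1 0.9 2.3] dist 9.4
rot deg [ 0.32  0.02 -0.06]
```

>>> {"method": "send_rows", "body": {
  "increments": [
    [0.002,0.0008,0.002,0,0,0,-1],
    [0.002,0,0,0,0,0,-1],
    [0,0,0,0,0,0,-1],
    [0,0,0,0,0,0,-1]
  ]
}}

```text
t: 21.25
position: [573.2, -152.8, 75.7]
orientation: [0.321, 1.569, 0.144]
force: [-0.6, 0.4, -0.8]
width: 27.4
```

Run:
```python
from h import *
np.set_printoptions(precision=2,suppress=True)
go([572.8,-152.5,66],Rdown(-.183+np.pi/2))
m=cams.camera_model('wrist');p0,R,s=tool()
cv2.imwrite('pics/u_w.png',cams.snapshot('wrist')[:,:,::-1])
print(proj(m,[[571.1,-152,64.5],[571.1,-152,52]]))
```

```text
t 21.25 p [ 573.2 -152.8   75.7] w 27.4 F [-0.6  0.4 -0.8]
d tool mm [ 9.7  0.2 -0.5] dist 9.7
rot deg [ 0.31  0.12 -0.04]
[[275.54 266.33]
 [275.54 255.28]]
```

Run:
```python
import cv2
a=cv2.imread('pics/u_w.png')[150:350,170:400];cv2.imwrite('pics/u_z.png',cv2.resize(a,None,fx=3,fy=3,interpolation=cv2.INTER_CUBIC))
```

```text
(no output)
```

View pics/u_z.png

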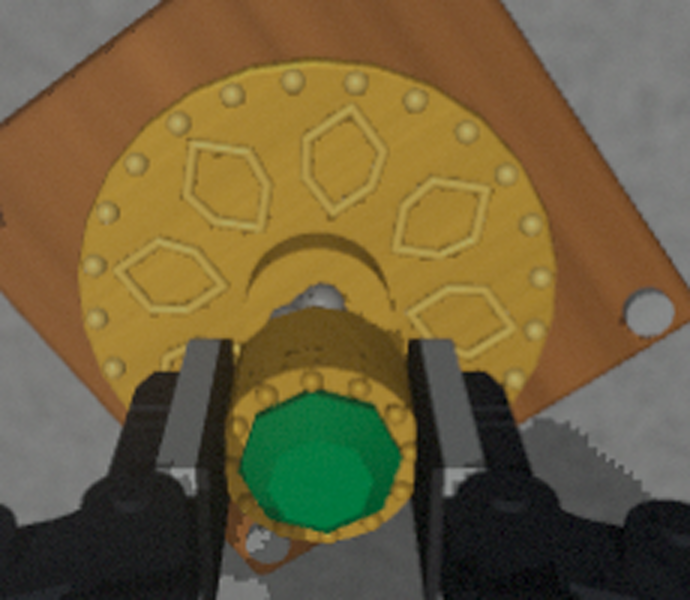

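>>> {"method": "send_rows", "body": {
  "increments": [
    [0.003,0.0002,-0.0003,0,0,0,-1],
    [0.003,0,0,0,0,0,-1],
    [0.002,0,0,0,0,0,-1],
    [0,0,0,0,0,0,-1]
  ]
}}

```text
t: 21.7
position: [572.8, -152.5, 67.0]
orientation: [0.327, 1.569, 0.149]
force: [-0.4, 0.2, -0.9]
width: 28.2
```

Run:
```python
from h import *
go([572.8,-152.5,60],Rdown(-.183+np.pi/2))
```

```text
t 21.7 p [ 572.8 -152.5   67. ] w 28.2 F [-0.4  0.2 -0.9]
d tool mm [ 7. -0. -0.] dist 7.0
rot deg [ 0.32  0.12 -0.04]
```

>>> {"method": "send_rows", "body": {
  "increments": [
    [0.0015,0,0,0,0,0,-1],
    [0.0015,0,0,0,0,0,-1],
    [0,0,0,0,0,0,-1]
  ]
}}

```text
t: 22.0
position: [573.0, -152.5, 64.0]
orientation: [0.269, 1.568, 0.092]
force: [-1.2, 0.0, 1.1]
width: 27.5
```

>>> {"method": "send_rows", "body": {
  "increments": [
    [0.002,0,0,0,0,0,-1],
    [0,0,0,0,0,0,-1]
  ]
}}

```text
t: 22.2
position: [573.3, -152.5, 62.4]
orientation: [0.212, 1.567, 0.034]
force: [-1.7, 2.5, 3.9]
width: 27.5
```

>>> {"method": "send_rows", "body": {
  "increments": [
    [0.002,0,0,0,0,0,-1],
    [0,0,0,0,0,0,-1]
  ]
}}

```text
t: 22.4
position: [573.7, -152.4, 61.2]
orientation: [0.17, 1.566, -0.008]
force: [-1.6, 2.5, 6.1]
width: 27.6
```

>>> {"method": "send_rows", "body": {
  "increments": [
    [0.002,0.0003,-0.0007,0,0,0,-1],
    [0,0,0,0,0,0,-1]
  ]
}}

```text
t: 22.6
position: [573.8, -152.0, 60.3]
orientation: [0.13, 1.564, -0.048]
force: [-3.1, 2.9, 6.8]
width: 27.8
```

>>> {"method": "send_rows", "body": {
  "increments": [
    [0.002,0,0,0,0,0,-1],
    [0,0,0,0,0,0,-1]
  ]
}}

```text
t: 22.8
position: [574.3, -151.8, 59.6]
orientation: [0.133, 1.563, -0.044]
force: [-3.1, 2.2, 8.7]
width: 27.7
```

>>> {"method": "send_rows", "body": {
  "increments": [
    [0.002,0,0,0,0,0,-1],
    [0,0,0,0,0,0,-1]
  ]
}}

```text
t: 23.0
position: [574.7, -151.5, 59.0]
orientation: [0.146, 1.562, -0.031]
force: [-3.6, 3.0, 8.7]
width: 27.6
```

Run:
```python
from h import *
go([572.8,-152.5,56],Rdown(-.183+np.pi/2))
print(read_state()['wrist_torque'])
```

```text
t 23.0 p [ 574.7 -151.5   59. ] w 27.6 F [-3.6  3.   8.7]
d tool mm [ 3.  -1.3 -1.7] dist 3.6
rot deg [ 0.34  0.53 -0.08]
[0.61918397 0.7360553  0.02517596]
```

>>> {"method": "send_rows", "body": {
  "increments": [
    [0.0015,-0.0008,-0.0017,0,0.5,0,-1],
    [0,0,0,0,0,0,-1]
  ]
}}

```text
t: 23.2
position: [573.6, -151.4, 58.9]
orientation: [0.797, 1.568, 0.621]
force: [-2.7, 3.4, 7.4]
width: 27.6
```

>>> {"method": "send_rows", "body": {
  "increments": [
    [0.003,-0.0004,-0.001,0,0.2,0,-1],
    [0,0,0,0,0,0,-1]
  ]
}}

```text
t: 23.4
position: [573.6, -151.1, 57.5]
orientation: [1.111, 1.567, 0.934]
force: [-1.7, 3.0, 7.6]
width: 27.6
```

Run:
```python
from h import *
go([572.8,-152.5,56],Rdown(-.183+np.pi/2))
print(read_state()['wrist_torque'])
cv2.imwrite('pics/v_w.png',cv2.resize(cams.snapshot('wrist')[150:350,170:400,::-1],None,fx=3,fy=3,interpolation=cv2.INTER_CUBIC))
```

```text
t 23.4 p [ 573.6 -151.1   57.5] w 27.6 F [-1.7  3.   7.6]
d tool mm [ 1.5 -1.6 -0.5] dist 2.2
rot deg [ 0.37  0.09 -0.17]
[ 0.60207756  0.41687965 -0.04466909]
```

View pics/v_w.png

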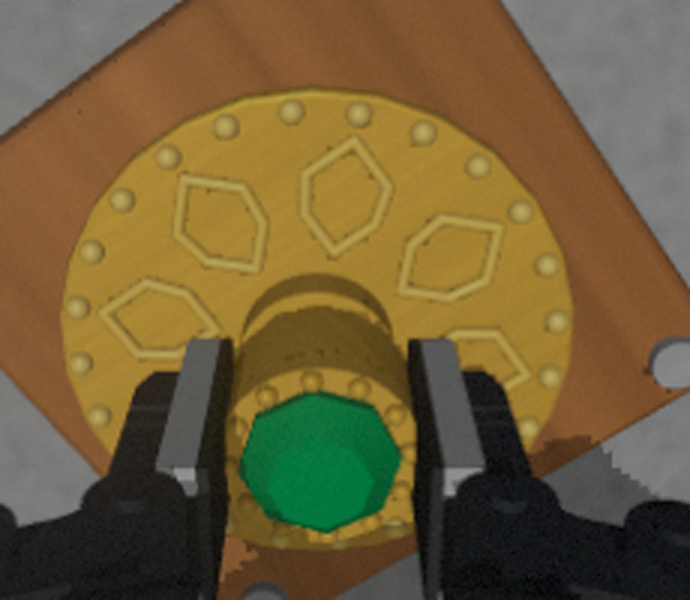

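>>> {"method": "send_rows", "body": {
  "increments": [
    [0.003,0.0004,-0.0006,0,0.1,0,-1],
    [0,0,0,0,0,0,-1]
  ]
}}

```text
t: 23.65
position: [573.3, -150.3, 54.8]
orientation: [1.408, 1.568, 1.232]
force: [-1.4, 0.1, 1.3]
width: 27.6
```

>>> {"method": "send_rows", "body": {
  "increments": [
    [0.003,0.0004,-0.0004,0,0.1,0,-1],
    [0,0,0,0,0,0,-1]
  ]
}}

```text
t: 23.85
position: [573.4, -150.4, 52.2]
orientation: [1.561, 1.568, 1.384]
force: [-3.0, 2.3, 7.3]
width: 27.2
```

>>> {"method": "send_rows", "body": {
  "increments": [
    [0.003,0,-0.0004,0,0.1,0,-1],
    [0,0,0,0,0,0,-1]
  ]
}}

```text
t: 24.05
position: [573.4, -150.4, 50.1]
orientation: [1.857, 1.568, 1.681]
force: [-5.9, 2.3, 11.1]
width: 27.4
```

>>> {"method": "send_rows", "body": {
  "increments": [
    [0,0.0003,-0.0008,0,0.1,0,-1],
    [0,0,0,0,0,0,-1]
  ]
}}

```text
t: 24.25
position: [573.4, -150.4, 51.4]
orientation: [1.65, 1.569, 1.474]
force: [-4.2, 2.9, 8.6]
width: 27.4
```

Run:
```python
from h import *
go([573,-150.4,50.4],Rdown(-.183+np.pi/2))
cv2.imwrite('pics/w_w.png',cv2.resize(cams.snapshot('wrist')[150:350,170:400,::-1],None,fx=3,fy=3,interpolation=cv2.INTER_CUBIC))
im=cams.snapshot('scene')[:,:,::-1];cv2.imwrite('pics/w_s.png',cv2.resize(im[130:400,130:480],None,fx=2.2,fy=2.2,interpolation=cv2.INTER_CUBIC))
go([573,-150.4,50.4],Rdown(-.183+np.pi/2))
```

```text
t 24.25 p [ 573.4 -150.4   51.4] w 27.4 F [-4.2  2.9  8.6]
d tool mm [ 1.  -0.1 -0.3] dist 1.1
rot deg [ 0.37 -0.01 -0.1 ]
t 24.35 p [ 573.3 -150.3   51.4] w 27.5 F [-3.   1.5  8.4]
d tool mm [ 1.  -0.1 -0.3] dist 1.1
rot deg [ 0.37 -0.01 -0.1 ]
```

View pics/w_w.png

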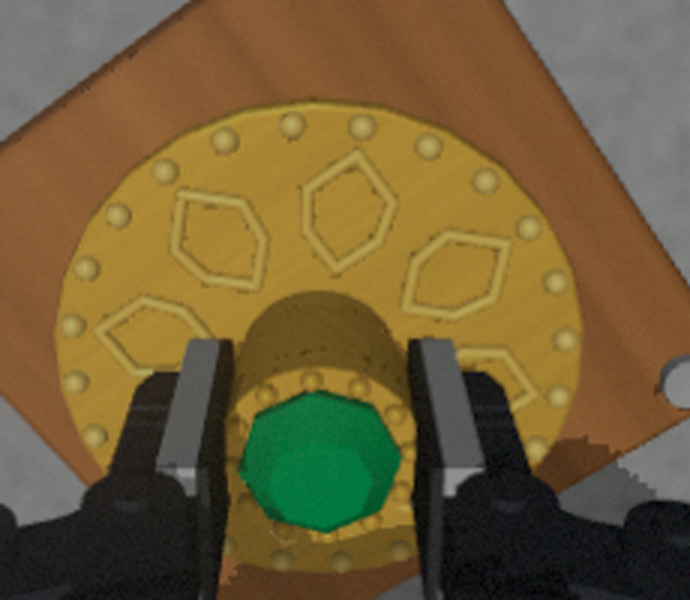

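View pics/w_s.png

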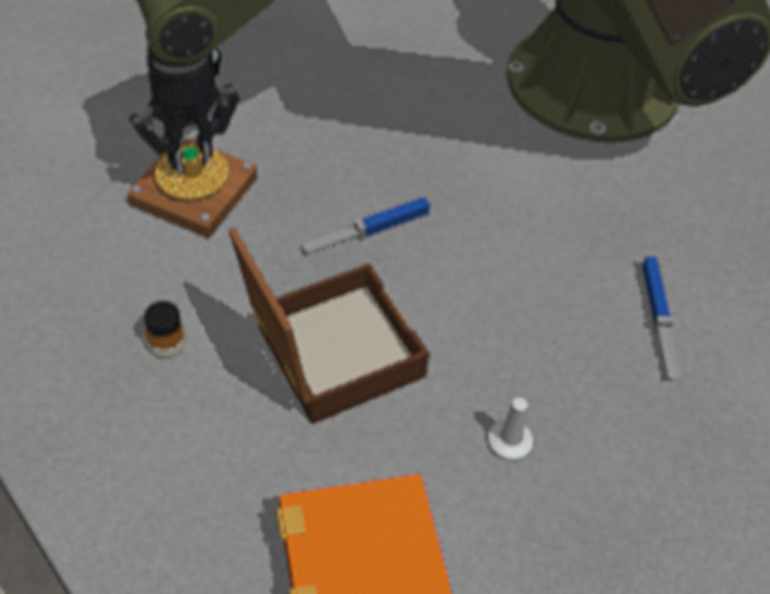

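>>> {"method": "send_rows", "body": {
  "increments": [
    [0.002,0,-0.0003,0,0,0,-1],
    [0.0012,0,0,0,0,0,-1],
    [0.0012,0,0,0,0,0,-1]
  ]
}}

```text
t: 24.65
position: [573.4, -150.4, 48.9]
orientation: [1.097, 1.569, 0.921]
force: [-6.5, 2.1, 13.5]
width: 28.1
```

Run:
```python
from h import *
cams.snapshot('top');cams.snapshot('top');
go([573,-150.4,50.6],Rdown(-.183+np.pi/2))
```

```text
t 24.75 p [ 573.3 -150.4   48.9] w 27.6 F [-6.   2.  13.8]
d tool mm [-1.7 -0.1 -0.3] dist 1.8
rot deg [ 0.37  0.05 -0.09]
```

>>> {"method": "send_rows", "body": {
  "increments": [
    [-0.0003,0,-0.0004,0,0,0,-1]
  ]
}}

```text
t: 24.85
position: [573.3, -150.4, 49.9]
orientation: [0.693, 1.568, 0.517]
force: [-1.9, 1.4, 11.3]
width: 27.6
```

Run:
```python
from h import *
cams.snapshot('top');cams.snapshot('top');
go([573,-150.4,50.5],Rdown(-.183+np.pi/2))
```

```text
t 24.95 p [ 573.3 -150.4   50.1] w 27.4 F [-2.4  2.3 11.3]
d tool mm [-0.4 -0.1 -0.3] dist 0.5
rot deg [ 0.37  0.11 -0.08]
```

>>> {"method": "send_rows", "body": {
  "increments": [
    [0.0005,0,0,0,0,0,-1]
  ]
}}

```text
t: 25.05
position: [573.4, -150.4, 50.2]
orientation: [0.618, 1.568, 0.442]
force: [-6.3, 2.2, 10.2]
width: 27.3
```

Run:
```python
from h import *
cv2.imwrite('pics/x_t.png',cams.snapshot('top')[:,:,::-1]);cams.snapshot('top');
go([573,-150.4,50.5],Rdown(-.183+np.pi/2))
```

```text
t 25.15 p [ 573.3 -150.4   50.1] w 27.2 F [-4.3  1.7 11.2]
d tool mm [-0.4 -0.1 -0.3] dist 0.5
rot deg [ 0.37  0.11 -0.08]
```

View pics/x_t.png

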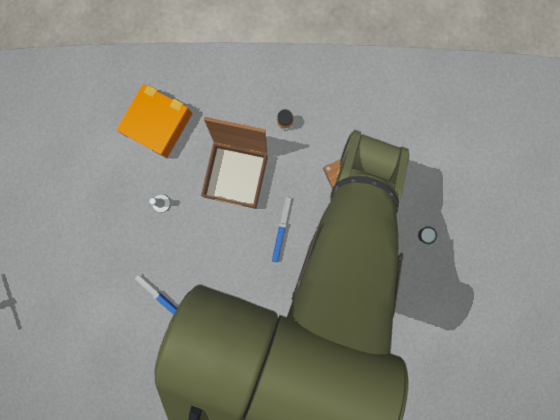

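The top view shows the lid open and the box empty. The opener lies at (283,230), and the jar (285,119), ring gauge (160,204) and loupe (428,235) are where they started. The push is holding steady at about 11 N, with the ornament sunk about 5 mm.

Run:
```python
from h import *
print(manip.job_done())
```

```text
the job is handed in; nothing more can be done
None
```

I finished the job and handed it in after about 25 s of robot time; the hand-in call returned no verdict.

**What I did**
- **Lid:** I pushed the right-hand opener's blade about 30 mm into the slot and levered the lid to about 1.7 rad. It stayed open after I withdrew the blade.
- **Opener:** I laid it flat on the bench in front of the box.
- **Stone cap:** I took it from the box and pressed it onto the stud. At the click the force fell from about 7.6 N to 1.3 N. I then kept pressing, and the fingers still hold it down.

**Last checks**
- **Pushed depth:** The push read about 11.2 N and was steady with the tool at 50.1 mm. That means the ornament is sunk about 5 to 5.8 mm. One correction briefly pushed it to about 7 mm before I eased off.
- **Seating:** The wrist picture, taken just after the click, shows the cap's underside on the collar with no gap.
- **Surroundings:** The final top view shows the lid open, the box empty, and the jar, ring gauge and loupe in place.

**What disagreed**
- **Wrist camera:** Its calibration read about 1.8 mm off sideways. I confirmed this from the ornament's screws and corrected for it before pressing.
- **Scene camera:** Its positions differed from the other two cameras by about 5 mm, so I used it only for visual checks.
- **Sideways force:** About 4 N sideways remained on the fingers at the end.

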